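Clear the kitchen table: utensils to the drawer, spices to the caddy, peppers to the crate

ROBOT

A 6-joint arm with a two-finger parallel gripper is mounted at the origin on the work surface. World frame = base frame: x ahead of the robot, y to its left, z up, the work surface at z = 0. Lengths are in m, angles in rad, forces in N, time in s.
With the tool pointing down it reaches from about 0.375 to 0.9 m from the base axis. Payload 3.1 kg.
Tool frame: the origin (TCP) lies between the finger pads; the fingertips stand 22 mm ahead of it and the grasp point (between the pads) lies 3 mm ahead of it; z points along the fingers, y is the direction in which the jaws open and shut (so a half turn about z gives the same grasp; the last joint's range is limited). The gripper opens to 87 mm and grips with 3 to 60 N. Pads are 19 mm wide; open, the fingers measure 117 mm over their backs; the gripper's body (75 mm by 190 mm) begins 51 mm behind the grasp point.
Start: joints at [0.952, 0.527, 1.433, -0, 1.181, -0.178], TCP at [0.267, 0.565, 0.245] pointing down, gripper open.
Joint ranges: [-3.08, 3.08], [-0.75, 2.2], [0.22, 2.44], [-1.43, 4.57], [0, 2.65], [-2.85, 2.85]. Speed limits (rad/s): [2.79, 2.79, 3.14, 3.14, 3.14, 3.14].

INTERFACE

Orientations are given as a unit quaternion [x, y, z, w].
In Python, from rig import get_obs, camera, get_calibration, hand_in, search_frame gives the robot as it stands.
- The arm moves only by the shell command python3 -m jog 'ROWS' [FORCE]. ROWS is JSON, a list of rows, each an object with "grip": the closure in counts, from 0 (fully open) to 255 (shut); "travel": the shift along the world's x, y, z in cm, a list of three; "twist": the turn about the world's z in degrees. A call has 1 to 8 rows; each row shifts and turns the commanded pose from where the row before left it; what a row does not reach is not made up. A row lasts 1/10 s, in which the tool goes at most 50 mm and 8.59 degrees, less where a joint would pass 70% of its speed; a pose out of reach is approached as far as the arm can. A call is refused whole if a number of a shift passes 5 or a number of a turn 8.59, either way. A call with a gripper value outside its range is refused whole. The fingers move at their own pace and stop on an object; FORCE is the grip in N (left out, the last holds). Time passes only in rows, so rows that do not move let the fingers close. It gives the time, the measured TCP pose, the force and the opening at its end, in the units of the state.
- get_obs(): the state, without advancing time (a new reading comes with each control period).
- camera(name): name is "side" or "top" or "wrist"; returns the picture (400x640x3 uint8, red, green, blue); there is no depth.
- get_calibration(name): a dict with "fx", "fy", "cx", "cy" (pixels), "R" (3x3) and "t" (3): a world point X has camera coordinates R X + t; the wrist camera has in their place "T_tool_cam" (4x4, takes a point from camera to tool coordinates, whose origin is the TCP and whose axes are the flange's). Camera axes: x right, y down, z forward; pixel columns grow to the right and rows downward; lengths in m; the calibration is good to about 2 mm. A picture is of the moment at which its call begins: read the wrist's pose just before it. get_calibration takes no time and is no camera call.
- hand_in(): hands the job in, once; it reports no verdict.
Trained networks look in the newest picture that a camera, given by its name, has taken for a name from the list of things; names that differ only in an ending like _2 or _b are one class to them, and where a whole thing is asked for, a point or a joint stands for the part that bears it (a point fixed in the world has none). Each returns a list of dicts, best first, with "p" (0 to 1); they miss things now and then, are a little off and sometimes report something else, mostly with a low value. They report only what shows in the picture. A call takes as long as a camera call. They do not tell look-alikes from the thing itself.
- search_frame(target, camera): "at" ([x, y, z] in m, in world coordinates, good to about 4 mm: the middle of the surface that is visible of it).
The state is a dict: "time": time; "q": joint angles; "joint_velocities": joint speeds; "joint_torque": joint torques, N m; "position": TCP position; "tool_rot": TCP orientation; "ft_force": force on the tool from outside, world axes, zero at the start; "moment": the same for the moment, N m; "grip_width": finger opening in m.
Only numpy, scipy, OpenCV 4.12 (cv2) and the standard library are available. Lean on these libraries where they do the work, as an engineer would, in place of code of your own. Each camera call takes 0.05 s, during which the arm holds its last target. There are 200 camera calls.

TASK

Clear up after cooking: pull the drawer of the little wooden chest well open, lay every utensil in it, put every spice tin in the white caddy and every bell pepper in the wooden slatted crate, in any order. Once all the utensils are in the drawer, push it fully shut. Leave the timer, the mug and the herb pot where they are, and let go of everything.

Things in the scene. Friction and masses are not known exactly. Their poses are not given: they have to be found in the camera images.
- chest_drawer0 (a joint): How far the only drawer of the light maple table chest is out, in m: 0 fully shut, 0.18 at the stop. It starts 10 to 35 mm ajar, needs 1 to 3 N to slide, stays where left. The chest is fixed on the robot's left, 260 mm deep, 240 mm wide, 95 mm tall, its drawer front turned roughly towards the robot.
- chest_drawer0_handle (a point): Middle of the drawer's dark bar handle; moves with it. x points into the chest (the drawer slides out along -x), y along the bar, z up. The bar is 11 mm thick, 120 mm long, 57 mm above the table, its centre 35 mm in front of the drawer's face, on two thin legs 51 mm either side of the middle; fingers can straddle it from above.
- drawer_in (a point): Point on the drawer's inner floor, 22 mm above the table, on its middle line; moves with it, axes as the handle's. The inside runs from 47 mm in front (-x) to 167 mm behind it, 99 mm to either side, 51 mm deep; walls 6 mm, front panel 15 mm more, its top 83 mm above the table. With the drawer out by q, only the front q - 6 mm is open above, the rest under the chest's top.
- crate: Wooden slatted crate for vegetables, fixed, 200 mm (x) by 140 mm (y), 50 mm tall, walls 6 mm, small posts 12 mm square in the inner corners. Origin under its centre. May stand at either of the two bin places on the robot's right.
- crate_in (a point): Centre of the crate's inner floor, 6 mm above the table; axes as the crate.
- caddy: Plain white open caddy for spice tins, fixed, 200 mm (x) by 140 mm (y), 50 mm tall, walls 5 mm. Origin under its centre. May stand at either of the two bin places on the robot's right.
- caddy_in (a point): Centre of the caddy's inner floor, 5 mm above the table; axes as the caddy.
- spoon: Mixing spoon, 150 mm long; dark wooden handle 16 mm wide and 14 mm thick, round red head 44 mm across, 13 mm thick. Origin under the middle of its length, on its underside; z up as it lies, x along it towards the head (either end may point to the robot). Weighs 40 to 90 g. A kitchen utensil: belongs in the drawer. May be absent.
- turner: Turner, 150 mm long; dark wooden handle 16 mm wide and 14 mm thick, flat black head 55 x 46 mm, 8 mm thick. Origin under the middle of its length, on its underside; z up as it lies, x along it towards the head (either end may point to the robot). Weighs 40 to 90 g. A kitchen utensil: belongs in the drawer. May be absent.
- fork: Serving fork, 150 mm long; dark wooden handle 16 mm wide and 14 mm thick, blue three-tined head 42 mm wide, 12 mm thick. Origin under the middle of its length, on its underside; z up as it lies, x along it towards the head (either end may point to the robot). Weighs 40 to 90 g. A kitchen utensil: belongs in the drawer. May be absent.
- tin_a: Square metal spice tin with a yellow label, 48 x 48 mm and 62 mm tall, standing upright at the start; flat sides face its x and y axes, z is its long axis, origin at the centre of its underside. Weighs 80 to 170 g. A spice tin: belongs in the white caddy. May be absent.
- tin_b: Square metal spice tin with an orange label, 48 x 48 mm and 62 mm tall, standing upright at the start; flat sides face its x and y axes, z is its long axis, origin at the centre of its underside. Weighs 80 to 170 g. A spice tin: belongs in the white caddy. May be absent.
- pepper_a: Red bell pepper, 81 mm long without its stem (13 mm more), four lobes, 56 mm wide and 56 mm high, lying on its side; x along it towards the green stem, z up as it lies at the start, origin under the middle at the height of its underside (its centre is 28 mm along its own z). Firm. Weighs 100 to 210 g. Belongs in the wooden crate. May be absent.
- pepper_b: Green bell pepper, 81 mm long without its stem (13 mm more), four lobes, 56 mm wide and 56 mm high, lying on its side; x along it towards the green stem, z up as it lies at the start, origin under the middle at the height of its underside (its centre is 28 mm along its own z). Firm. Weighs 100 to 210 g. Belongs in the wooden crate. May be absent.
- timer: White round kitchen timer, 60 mm across, 50 mm tall, standing among the items. Origin under its centre. Leave it alone.
- mug: Blue mug, 80 mm across, 90 mm tall, beyond the items. Origin under its centre. Leave it alone.
- herb: Terracotta herb pot, 84 mm across, about 130 mm tall, beyond the items. Origin under its centre. Leave it alone.
Things that resemble listed ones, but are neither listed nor needed, are in the scene too. Of the things like the pepper_a, leave any that is blue or purple; of the rest the smaller one is meant.

How it is judged:
By the outcome, as a careful person would: the job done as asked, in the order asked, and still so for the second after the job is handed in, with the robot touching nothing.
Of spoon, turner, fork, tin_a, tin_b, pepper_a, pepper_b only 5 to 7 are there at a start; the rules pass over those that are not, and their reading is None.
At some moment in a run one of spoon, turner, fork, tin_a, tin_b, pepper_a, pepper_b may be knocked a few centimetres aside while the robot is not near it.
Once in a run the grip may slacken for a moment while it holds something.
It also fails if it takes over 210 s, if anything falls off the work surface, if the arm or the gripper's body presses on something with over 40 N, if the wrist force passes 120 N, or if a joint passes its speed limit or range.

## Working session

There is one attempt and no reset: what is moved stays moved. The work goes in short steps, Python scripts to look and compute and a shell command to move; the robot and the scene stay as the last step left them, time stands still between calls to the robot, and variables do not carry over. Pictures are saved under pics/ and viewed, about 12 in all and at most 16, crops included, and the job is handed in when it is done.

```bash
mkdir -p pics; ls
python3 - <<'E'
from rig import *
import cv2
for n in ("top","side"):
    cv2.imwrite(f"pics/{n}0.png",camera(n)[:,:,::-1])
    c=get_calibration(n);print(n,c)
    for t in "spoon turner fork tin_a pepper_a timer crate caddy chest_drawer0_handle".split():
        print(t,[(round(d["p"],2),[round(float(v),3) for v in d["at"]]) for d in search_frame(t,n)])
o=get_obs();print(o)
E
```

```text
pics
top {'fx': 381.1216682203405, 'fy': 381.1216682203405, 'cx': 317.63243753156746, 'cy': 190.926281426685, 'R': array([[-0.00446256, -0.99993971, -0.01003282],
       [-0.98102441,  0.00632243, -0.19378116],
       [ 0.19383291,  0.00897768, -0.98099348]]), 't': array([-0.07105791,  0.57162084,  1.11899444])}
spoon [(0.71, [0.466, 0.034, 0.016])]
turner [(0.59, [0.603, -0.228, 0.007])]
fork []
tin_a [(0.69, [0.45, -0.228, 0.064]), (0.57, [0.616, -0.056, 0.062]), (0.57, [0.381, -0.391, 0.002])]
pepper_a [(0.92, [0.537, -0.587, 0.071]), (0.77, [0.323, -0.12, 0.056]), (0.72, [0.615, -0.149, 0.054]), (0.58, [0.444, -0.05, 0.054]), (0.58, [0.779, -0.27, 0.066])]
timer [(0.53, [0.451, -0.151, 0.043])]
crate [(0.95, [0.622, -0.403, 0.007])]
caddy [(0.72, [0.379, -0.388, 0.004]), (0.25, [0.614, -0.149, 0.051])]
chest_drawer0_handle [(0.74, [0.594, 0.323, 0.057])]
side {'fx': 361.90872501908, 'fy': 361.90872501908, 'cx': 317.8311826476555, 'cy': 197.84998245157377, 'R': array([[ 0.99654796, -0.08247685, -0.00947327],
       [-0.05939576, -0.62859548, -0.77546107],
       [ 0.05800273,  0.7
[... 707 characters left out ...]
-0.068, 0.042])]
{'time': 1.0, 'q': array([ 9.51496827e-01,  5.27498643e-01,  1.43270886e+00,  4.24710066e-06,
        1.18139156e+00, -1.78498809e-01]), 'joint_velocities': array([-0.00104787,  0.00069249,  0.00075058,  0.00014645, -0.00123679,
       -0.00011522]), 'joint_torque': array([-2.72554744e-04, -4.40018749e+01, -1.76988566e+01,  6.34995522e-02,
        5.04986581e-02, -5.82901961e-06]), 'position': array([0.26662197, 0.56524944, 0.2445464 ]), 'tool_rot': array([ 2.18621088e-01,  9.75809828e-01, -2.19387582e-06, -3.05666013e-06]), 'ft_force': array([-0.39186193, -0.26197719, -0.85408092]), 'moment': array([-0.01326167, -0.03459728, -0.01119162]), 'grip_width': 0.08723770247077535}
```

View pics/top0.png

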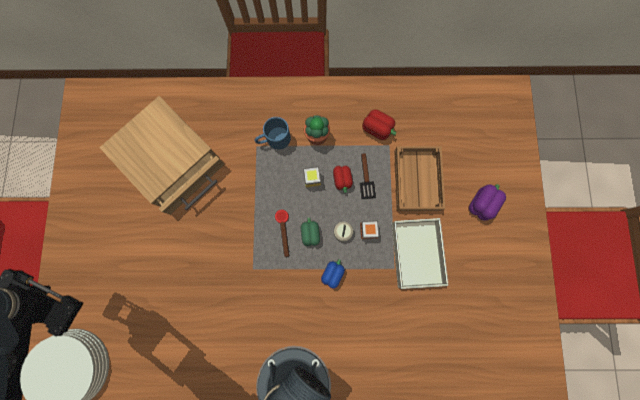

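View pics/side0.png

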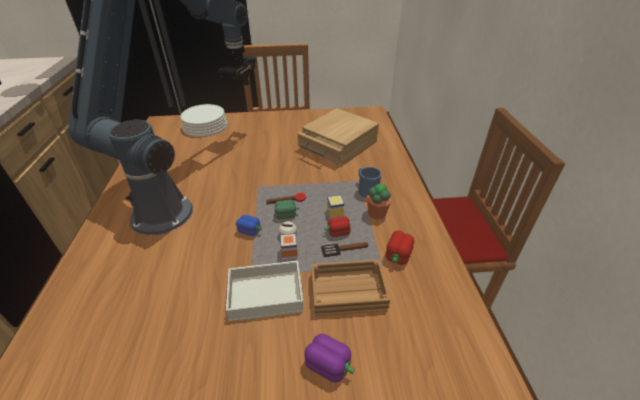

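```bash
cat > h.py <<'E'
from rig import *
import cv2, numpy as np
from scipy.spatial.transform import Rotation as Ro
def ray(n,uv,z,obs=None):
    c=get_calibration(n); d=np.array([(uv[0]-c["cx"])/c["fx"],(uv[1]-c["cy"])/c["fy"],1.])
    if n=="wrist":
        T=np.array(c["T_tool_cam"]); o=obs or get_obs(); A=Ro.from_quat(o["tool_rot"]).as_matrix()
        p=A@T[:3,3]+o["position"]; v=A@T[:3,:3]@d
    else:
        p=-c["R"].T@c["t"]; v=c["R"].T@d
    return (p+v*(z-p[2])/v[2]).round(4)
def yaw():
    A=Ro.from_quat(get_obs()["tool_rot"]).as_matrix(); return np.degrees(np.arctan2(A[1,1],A[0,1]))
def snap(n,name,box=None,s=1):
    im=camera(n)[:,:,::-1]
    if box: im=im[box[1]:box[3],box[0]:box[2]]
    if s!=1: im=cv2.resize(im,None,fx=s,fy=s,interpolation=cv2.INTER_CUBIC)
    cv2.imwrite(f"pics/{name}.png",im)
def st():
    o=get_obs(); print("t",round(o["time"],1),"p",o["position"].round(4),"yaw",round(yaw(),1),"g",round(o["grip_width"],4),"f",o["ft_force"].round(1))
E
python3 - <<'E'
from h import *
for k,u,z in [("chest",(158,98),.095),("c",(101,147),.095),("c",(164,208),.095),("c",(218,157),.095),("h",(195,212),.057),("h",(225,183),.057),("sp",(282,215),.013),("sp",(286,256),.013),("tu",(368,190),.008),("tu",(364,154),.014),("ty",(313,177),.062),("to",(370,230),.062),("pr",(343,178),.04),("pg",(311,233),.04),("crate",(395,148),.05),("",(440,148),.05),("",(443,213),.05),("",(397,210),.05),("caddy",(395,222),.05),("",(442,219),.05),("",(447,287),.05),("",(399,290),.05)]:
    print(k,u,ray("top",u,z))
T=get_calibration("wrist");print(T); st()
E
```

```text
chest (158, 98) [0.8642 0.4256 0.095 ]
c (101, 147) [0.7049 0.5886 0.095 ]
c (164, 208) [0.5148 0.3808 0.095 ]
c (218, 157) [0.6704 0.2277 0.095 ]
h (195, 212) [0.5077 0.3007 0.057 ]
h (225, 183) [0.5978 0.2127 0.057 ]
sp (282, 215) [0.5028 0.0391 0.013 ]
sp (286, 256) [0.375 0.025 0.013]
tu (368, 190) [ 0.5826 -0.2352  0.008 ]
tu (364, 154) [ 0.7008 -0.2251  0.014 ]
ty (313, 177) [ 0.6139 -0.0601  0.062 ]
to (370, 230) [ 0.4495 -0.2308  0.062 ]
pr (343, 178) [ 0.6152 -0.1539  0.04  ]
pg (311, 233) [ 0.4433 -0.0532  0.04  ]
crate (395, 148) [ 0.709  -0.3193  0.05  ]
 (440, 148) [ 0.7079 -0.461   0.05  ]
 (443, 213) [ 0.5012 -0.4564  0.05  ]
 (397, 210) [ 0.5113 -0.3167  0.05  ]
caddy (395, 222) [ 0.4745 -0.309   0.05  ]
 (442, 219) [ 0.4828 -0.4521  0.05  ]
 (447, 287) [ 0.282  -0.4532  0.05  ]
 (399, 290) [ 0.2739 -0.312   0.05  ]
{'fx': 297.1331908310094, 'fy': 297.1331908310094, 'cx': 315.3960435701978, 'cy': 203.6056420830167, 'T_tool_cam': array([[-2.21817592e-04, -9.54117426e-01, -2.99432609e-01,
         8.21842825e-02],
       [ 9.99999964e-01, -2.57162671e-04,  7.86347277e-05,
         5.47788876e-04],
       [-1.52029654e-04, -2.99432581e-01,  9.54117449e-01,
        -1.39220393e-01],
       [ 0.00000000e+00,  0.00000000e+00,  0.00000000e+00,
         1.00000000e+00]])}
t 1.0 p [0.2666 0.5652 0.2445] yaw 64.7 g 0.0872 f [-0.4 -0.3 -0.9]
```

```bash
python3 -m jog '[{"grip":182,"travel":[2.9,-3.1,0],"twist":-2},{"grip":182,"travel":[2.9,-3.1,0],"twist":-2},{"grip":182,"travel":[2.9,-3.1,0],"twist":-2},{"grip":182,"travel":[2.9,-3.1,0],"twist":-2},{"grip":182,"travel":[2.9,-3.1,0],"twist":-2},{"grip":182,"travel":[2.9,-3.1,0],"twist":-2},{"grip":182,"travel":[2.9,-3.1,0],"twist":-2},{"grip":182,"travel":[2.9,-3.1,0],"twist":-2}]' 20
python3 -m jog '[{"grip":182,"travel":[2.7,-3,0],"twist":-2},{"grip":182,"travel":[2.7,-3,0],"twist":-2},{"grip":182,"travel":[0,0,0],"twist":0},{"grip":182,"travel":[0,0,0],"twist":0},{"grip":182,"travel":[0,0,0],"twist":0}]'
python3 - <<'E'
from h import *
st(); snap("wrist","w1"); print([(d["p"],d["at"]) for d in search_frame("chest_drawer0_handle","wrist")])
E
```

```text
time: 1.8
position: [0.4997, 0.3159, 0.2447]
tool_rot: [0.353, 0.936, 0.0, 0.0]
ft_force: [1.5, 0.4, -0.3]
grip_width: 0.0316
time: 2.3
position: [0.5517, 0.2578, 0.2444]
tool_rot: [0.384, 0.923, -0.0, -0.001]
ft_force: [0.1, -0.0, 0.6]
grip_width: 0.0248
t 2.3 p [0.5517 0.2578 0.2444] yaw 44.8 g 0.0248 f [ 0.1 -0.   0.6]
[(0.6, [0.5828, 0.3342, 0.0594])]
```

View pics/w1.png

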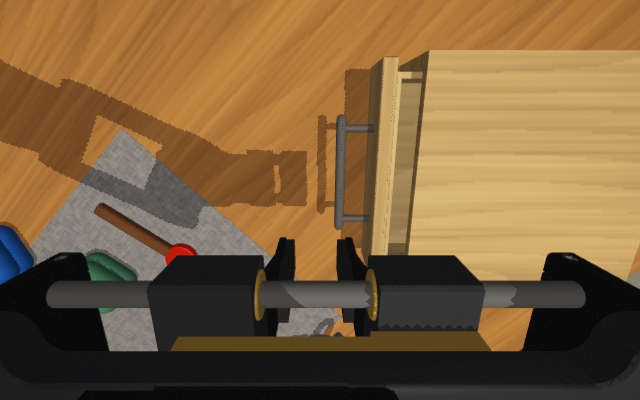

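Run:
```python
from h import *
a=ray("wrist",(341,117),.057);b=ray("wrist",(340,227),.057);m=(a+b)/2
print(a,b,m,np.degrees(np.arctan2(*(b-a)[1::-1])),np.linalg.norm(a-b)); st()
p,q=ray("wrist",(430,50),.095),ray("wrist",(408,255),.095);print(p,q,np.degrees(np.arctan2(*(q-p)[1::-1])))
```

```text
[0.5177 0.3316 0.057 ] [0.6072 0.2445 0.057 ] [0.56245 0.28805 0.057  ] -44.22139634061093 0.12488658855137323
t 2.4 p [0.5515 0.2583 0.2446] yaw 44.9 g 0.025 f [-0.2 -0.6 -0.9]
[0.5295 0.4239 0.095 ] [0.6694 0.2822 0.095 ] -45.366232239186715
```

```bash
python3 -m jog '[{"grip":182,"travel":[1.1,3.0,0],"twist":0},{"grip":182,"travel":[0,0,-4],"twist":0},{"grip":182,"travel":[0,0,-4],"twist":0},{"grip":182,"travel":[0,0,-3],"twist":0},{"grip":182,"travel":[0,0,0],"twist":0},{"grip":182,"travel":[0,0,0],"twist":0}]'
python3 - <<'E'
from h import *
st(); snap("wrist","w2")
E
```

```text
time: 3.0
position: [0.5632, 0.2881, 0.1347]
tool_rot: [0.384, 0.923, -0.0, -0.0]
ft_force: [-0.3, -0.6, 0.0]
grip_width: 0.0249
t 3.0 p [0.5632 0.2881 0.1347] yaw 44.8 g 0.0249 f [-0.3 -0.6  0. ]
```

View pics/w2.png

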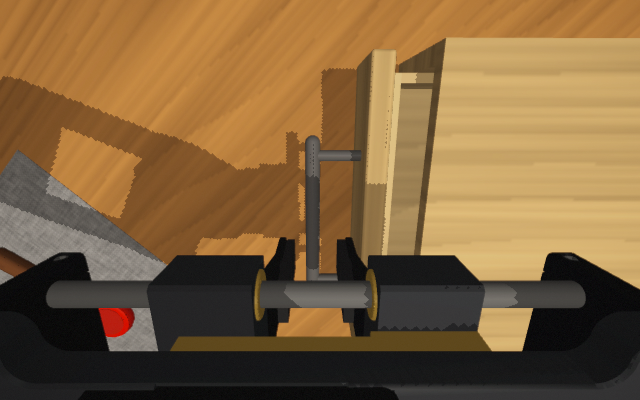

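Run:
```python
from h import *
a=ray("wrist",(312,155),.057);b=ray("wrist",(312,277),.057)
print(a,b,(a+b)/2,np.linalg.norm(a-b)); st()
```

```text
[0.5271 0.3234 0.057 ] [0.5984 0.2511 0.057 ] [0.56275 0.28725 0.057  ] 0.101542995819505
t 3.0 p [0.5643 0.2883 0.136 ] yaw 44.8 g 0.0249 f [1.4 0.1 1.4]
```

```bash
python3 -m jog '[{"grip":182,"travel":[0,0,-3.6],"twist":0},{"grip":182,"travel":[0,0,-3.5],"twist":0},{"grip":255,"travel":[0,0,0],"twist":0},{"grip":255,"travel":[0,0,0],"twist":0},{"grip":255,"travel":[-0.8,-0.8,0],"twist":0},{"grip":255,"travel":[-2,-2,0],"twist":0},{"grip":255,"travel":[-2,-2,0],"twist":0},{"grip":255,"travel":[-2,-2,0],"twist":0}]' 25
python3 -m jog '[{"grip":255,"travel":[-2,-2,0],"twist":0},{"grip":255,"travel":[-1.4,-1.4,0],"twist":0},{"grip":255,"travel":[-0.6,-0.6,0],"twist":0},{"grip":255,"travel":[0,0,0],"twist":0},{"grip":255,"travel":[0,0,0],"twist":0}]'
```

```text
time: 3.85
position: [0.4968, 0.2194, 0.0664]
tool_rot: [0.385, 0.923, 0.002, 0.003]
ft_force: [1.1, 1.5, -1.3]
grip_width: 0.0098
time: 4.35
position: [0.456, 0.179, 0.0663]
tool_rot: [0.385, 0.923, 0.001, 0.001]
ft_force: [-1.4, 0.6, 8.0]
grip_width: 0.0101
```

```bash
python3 -m jog '[{"grip":182,"travel":[0,0,0],"twist":0},{"grip":182,"travel":[0,0,0],"twist":0},{"grip":182,"travel":[0,0,3],"twist":0},{"grip":150,"travel":[0,0,4],"twist":0},{"grip":120,"travel":[0,0,4],"twist":0},{"grip":100,"travel":[0,0,4],"twist":0}]'
python3 -m jog '[{"grip":120,"travel":[2,-2.5,1],"twist":7.3},{"grip":120,"travel":[2,-2.5,1],"twist":7.3},{"grip":120,"travel":[2,-2.5,1],"twist":7.3},{"grip":120,"travel":[2,-2.5,1],"twist":7.3},{"grip":120,"travel":[2,-2.5,1],"twist":7.3},{"grip":120,"travel":[2,-2.5,1],"twist":7.3},{"grip":120,"travel":[2,-2.5,0],"twist":2},{"grip":120,"travel":[2,-2.5,0],"twist":0}]'
python3 -m jog '[{"grip":120,"travel":[2,-2.5,0],"twist":0},{"grip":120,"travel":[1,-2.5,0],"twist":0},{"grip":120,"travel":[0,0,0],"twist":0},{"grip":120,"travel":[0,0,0],"twist":0}]'
python3 - <<'E'
from h import *
st(); snap("wrist","w3"); 
for t in "spoon turner tin_a pepper_a".split():print(t,[(round(d["p"],2),[round(float(v),3) for v in d["at"]]) for d in search_frame(t,"wrist")])
E
```

```text
time: 4.95
position: [0.4555, 0.1791, 0.2157]
tool_rot: [0.385, 0.923, 0.0, 0.0]
ft_force: [0.9, 0.2, -0.3]
grip_width: 0.0412
time: 5.75
position: [0.6164, -0.022, 0.2748]
tool_rot: [-0.005, 1.0, -0.0, 0.001]
ft_force: [-0.7, -0.7, -0.2]
grip_width: 0.0463
time: 6.15
position: [0.6453, -0.0711, 0.2736]
tool_rot: [-0.004, 1.0, 0.0, -0.0]
ft_force: [0.4, 0.0, -0.0]
grip_width: 0.0458
t 6.2 p [ 0.6453 -0.0711  0.2736] yaw 90.5 g 0.0458 f [ 0.4  0.  -0. ]
spoon [(0.79, [0.493, 0.037, 0.009]), (0.27, [0.557, 0.244, 0.025])]
turner [(0.74, [0.603, -0.229, 0.01])]
tin_a [(0.91, [0.616, -0.057, 0.062]), (0.88, [0.472, -0.225, 0.063])]
pepper_a [(0.95, [0.613, -0.144, 0.052]), (0.77, [0.75, -0.275, 0.033]), (0.67, [0.617, -0.404, 0.008]), (0.6, [0.469, -0.05, 0.05])]
```

View pics/w3.png

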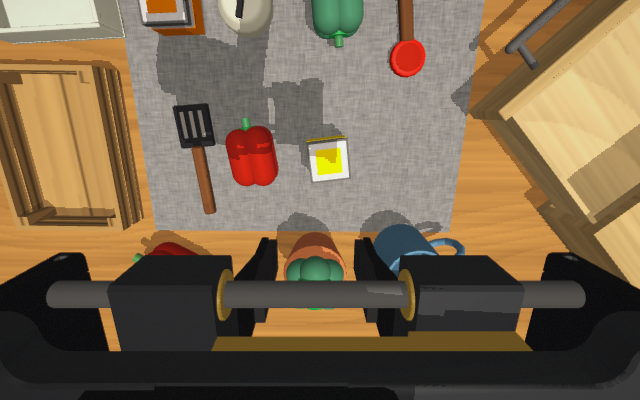

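Run:
```python
from h import *
st()
for k,u,z in [("sphead",(408,58),.013),("sp0",(405,2),.014),("tu head ctr",(194,126),.008),("tu end",(209,211),.014),("tu hstart",(199,150),.014),("t1",(307,143),.062),("t",(345,138),.062),("t",(350,179),.062),("t",(313,182),.062),("pr stem",(246,122),.03),("pr",(252,155),.045),("pr end",(258,186),.03),("cr",(0,65),.05),("cr",(117,64),.05),("cr",(130,222),.05),("ob",(196,33),.062),("ob",(143,26),.062),("herb",(315,265),.1)]:
    print(k,ray("wrist",u,z))
```

```text
t 6.4 p [ 0.6452 -0.0696  0.2739] yaw 90.6 g 0.0458 f [-0.7 -0.8 -0.3]
sphead [0.5009 0.0424 0.013 ]
sp0 [0.4421 0.0325 0.014 ]
tu head ctr [ 0.5846 -0.2303  0.008 ]
tu end [ 0.701  -0.2197  0.014 ]
tu hstart [ 0.6152 -0.2247  0.014 ]
t1 [ 0.5996 -0.0796  0.062 ]
t [ 0.5934 -0.0356  0.062 ]
t [ 0.6418 -0.0276  0.062 ]
t [ 0.646  -0.0722  0.062 ]
pr stem [ 0.5779 -0.1564  0.03  ]
pr [ 0.6166 -0.1479  0.045 ]
pr end [ 0.6597 -0.1453  0.03  ]
cr [ 0.5186 -0.4231  0.05  ]
cr [ 0.5162 -0.2921  0.05  ]
cr [ 0.7049 -0.3108  0.05  ]
ob [ 0.4871 -0.1963  0.062 ]
ob [ 0.4812 -0.2508  0.062 ]
herb [ 0.7374 -0.0688  0.1   ]
```

```bash
python3 -m jog '[{"grip":120,"travel":[-3.76,2.1,-1],"twist":2.5},{"grip":120,"travel":[-3.76,2.1,-1],"twist":2.5},{"grip":120,"travel":[-3.76,2.1,-1],"twist":2.5},{"grip":120,"travel":[-3.76,2.1,-1],"twist":0},{"grip":120,"travel":[-3.76,2.1,-1],"twist":0},{"grip":120,"travel":[0,0,-4],"twist":0},{"grip":120,"travel":[0,0,-4],"twist":0},{"grip":120,"travel":[0,0,-4],"twist":0}]'
python3 -m jog '[{"grip":120,"travel":[0,0,-4],"twist":0},{"grip":120,"travel":[0,0,-3],"twist":0},{"grip":120,"travel":[0,0,-0.8],"twist":0},{"grip":255,"travel":[0,0,0],"twist":0},{"grip":255,"travel":[0,0,0],"twist":0},{"grip":255,"travel":[0,0,0],"twist":0},{"grip":255,"travel":[0,0,2],"twist":0},{"grip":255,"travel":[0,0,3],"twist":0}]' 30
python3 - <<'E'
from h import *
st(); snap("wrist","w4")
E
```

```text
time: 7.2
position: [0.458, 0.035, 0.1035]
tool_rot: [-0.071, 0.997, -0.0, 0.002]
ft_force: [0.3, -0.6, -0.9]
grip_width: 0.046
time: 8.0
position: [0.4572, 0.0343, 0.0764]
tool_rot: [-0.07, 0.998, 0.0, -0.0]
ft_force: [0.7, -0.5, 0.2]
grip_width: 0.0138
t 8.0 p [0.4572 0.0343 0.0764] yaw 98.0 g 0.0138 f [ 0.7 -0.5  0.2]
```

View pics/w4.png

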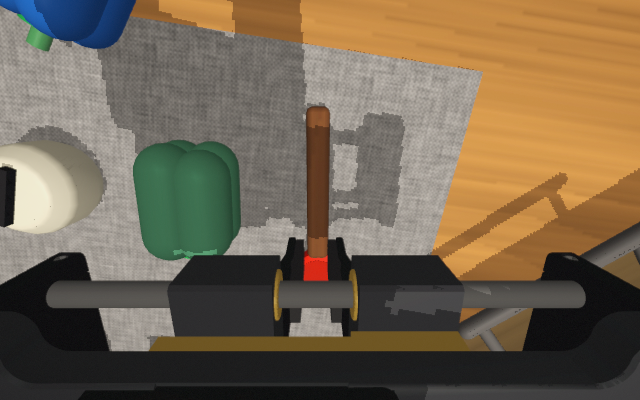

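```bash
python3 -m jog '[{"grip":255,"travel":[0,0,3],"twist":0},{"grip":255,"travel":[0.2,1,4],"twist":5.3},{"grip":255,"travel":[1,4,2],"twist":5.3},{"grip":255,"travel":[1,4,0],"twist":5.3},{"grip":255,"travel":[1,4,0],"twist":5.3},{"grip":255,"travel":[1,4,0],"twist":5.3},{"grip":255,"travel":[1,4,0],"twist":5.3},{"grip":255,"travel":[1,4,0],"twist":5.2}]'
python3 -m jog '[{"grip":255,"travel":[1,3.1,0],"twist":0},{"grip":255,"travel":[0,0,0],"twist":0},{"grip":255,"travel":[0,0,0],"twist":0}]'
python3 - <<'E'
from h import *
st(); snap("wrist","w5")
E
```

```text
time: 8.85
position: [0.5198, 0.2861, 0.1674]
tool_rot: [-0.385, 0.923, -0.0, 0.001]
ft_force: [0.3, -0.3, 0.7]
grip_width: 0.0002
time: 9.15
position: [0.5293, 0.3157, 0.1666]
tool_rot: [-0.384, 0.923, -0.0, 0.001]
ft_force: [-0.1, 0.0, -0.2]
grip_width: 0.0004
t 9.2 p [0.5293 0.3157 0.1666] yaw 135.1 g 0.0004 f [-0.1  0.  -0.2]
```

View pics/w5.png

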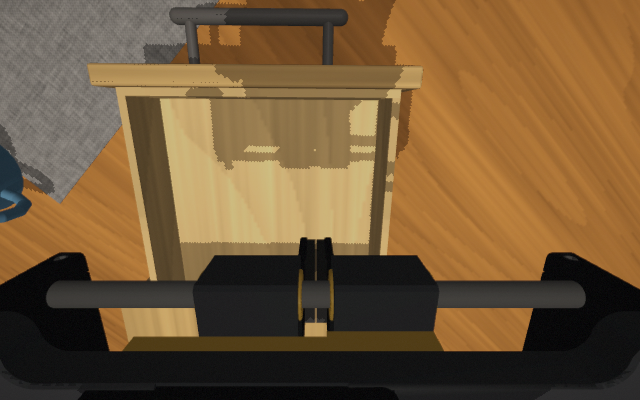

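Run:
```python
from h import *
for n in ("top","side"):
    camera(n)
    print([(round(d["p"],2),[round(float(v),3) for v in d["at"]]) for d in search_frame("spoon",n)])
snap("top","t2",(100,80,460,300),2.2)
# drawer check: outer top edge of front panel corners (z .083)
print(ray("wrist",(89,66),.083),ray("wrist",(422,68),.083))
```

```text
[(0.52, [0.467, 0.033, 0.016]), (0.23, [0.445, -0.049, 0.051]), (0.2, [0.611, -0.15, 0.05])]
[(0.62, [0.468, 0.03, 0.015])]
[0.5606 0.126  0.083 ] [0.4005 0.2882 0.083 ]
```

View pics/t2.png

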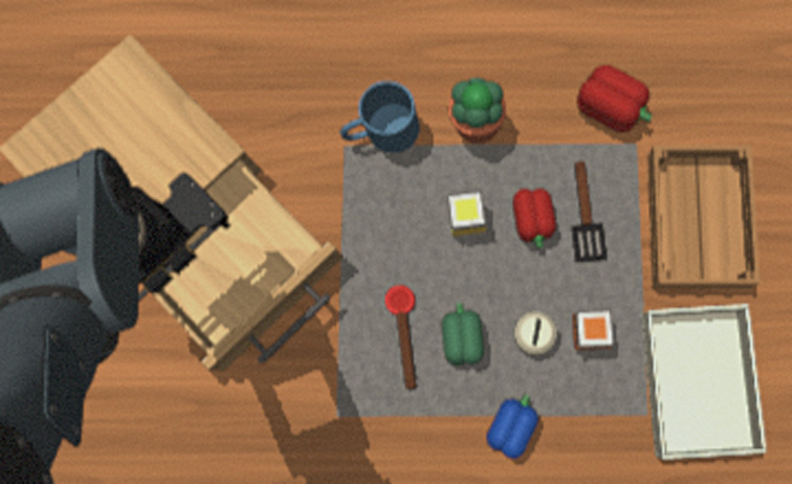

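```bash
python3 -m jog '[{"grip":140,"travel":[-1,-4,0],"twist":-5.3},{"grip":140,"travel":[-1,-4,0],"twist":-5.3},{"grip":140,"travel":[-1,-4,0],"twist":-5.3},{"grip":140,"travel":[-1,-4,0],"twist":-5.3},{"grip":140,"travel":[-1,-4,0],"twist":-5.3},{"grip":140,"travel":[-1,-4,0],"twist":-5.3},{"grip":140,"travel":[-1.2,-4.1,0],"twist":-5.3},{"grip":140,"travel":[0,0,-4],"twist":0}]'
python3 -m jog '[{"grip":140,"travel":[0,0,-4],"twist":0},{"grip":140,"travel":[0,0,-3],"twist":0},{"grip":140,"travel":[0,0,0],"twist":0}]'
python3 - <<'E'
from h import *
st(); snap("wrist","w6",(200,0,460,330))
E
```

```text
time: 10.25
position: [0.4603, 0.0293, 0.1289]
tool_rot: [-0.065, 0.998, -0.002, 0.005]
ft_force: [2.0, 0.1, 0.4]
grip_width: 0.0388
time: 10.55
position: [0.4553, 0.0338, 0.0528]
tool_rot: [-0.068, 0.998, 0.001, -0.004]
ft_force: [-0.0, 0.2, -0.5]
grip_width: 0.0389
t 10.6 p [0.4553 0.0338 0.0528] yaw 97.8 g 0.0389 f [-0.   0.2 -0.5]
```

View pics/w6.png

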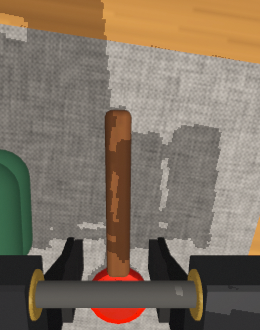

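Run:
```python
from h import *
st(); e=ray("wrist",(318,111),.010);h=ray("wrist",(317,270),.012);g=ray("wrist",(318,322),.008);print(e,h,g,np.linalg.norm((e-h)[:2]),np.linalg.norm((e-g)[:2]))
```

```text
t 10.6 p [0.4564 0.0339 0.0545] yaw 97.9 g 0.0394 f [-0.1  0.1  0.3]
[0.3751 0.0245 0.01  ] [0.4788 0.0384 0.012 ] [0.5242 0.0455 0.008 ] 0.10462743426080945 0.15057161087004417
```

```bash
python3 -m jog '[{"grip":140,"travel":[0.3,0.2,-2],"twist":0},{"grip":140,"travel":[0,0,-1.1],"twist":0},{"grip":140,"travel":[0,0,0],"twist":0},{"grip":255,"travel":[0,0,0],"twist":0},{"grip":255,"travel":[0,0,0],"twist":0},{"grip":255,"travel":[0,0,0],"twist":0},{"grip":255,"travel":[0,0,0],"twist":0}]' 45
python3 -m jog '[{"grip":255,"travel":[0,0,2],"twist":0},{"grip":255,"travel":[0,0,3],"twist":0},{"grip":255,"travel":[0,0,4],"twist":0},{"grip":255,"travel":[0,0,4],"twist":0},{"grip":255,"travel":[0,0,0],"twist":0},{"grip":255,"travel":[0,0,0],"twist":0},{"grip":255,"travel":[0,0,0],"twist":0}]'
```

```text
time: 11.3
position: [0.4609, 0.0362, 0.0251]
tool_rot: [-0.069, 0.998, -0.0, 0.0]
ft_force: [-0.0, 1.5, 5.2]
grip_width: 0.0156
time: 12.0
position: [0.4596, 0.0364, 0.1537]
tool_rot: [-0.069, 0.998, 0.0, -0.001]
ft_force: [-0.3, 1.0, -0.8]
grip_width: 0.0155
```

```bash
python3 -m jog '[{"grip":255,"travel":[1,4,1],"twist":5.3},{"grip":255,"travel":[1,4,0.5],"twist":5.3},{"grip":255,"travel":[1,4,0],"twist":5.3},{"grip":255,"travel":[1,4,0],"twist":5.3},{"grip":255,"travel":[1,4,0],"twist":5.3},{"grip":255,"travel":[1,4,0],"twist":5.3},{"grip":255,"travel":[1,4.1,0],"twist":5.3},{"grip":255,"travel":[0,0,0],"twist":0}]'
python3 - <<'E'
from h import *
st(); snap("wrist","w7")
E
```

```text
time: 12.8
position: [0.531, 0.3218, 0.1672]
tool_rot: [-0.386, 0.923, 0.001, 0.0]
ft_force: [-0.0, -0.6, -0.2]
grip_width: 0.0156
t 12.8 p [0.531  0.3218 0.1672] yaw 135.4 g 0.0156 f [-0.  -0.6 -0.2]
```

View pics/w7.png

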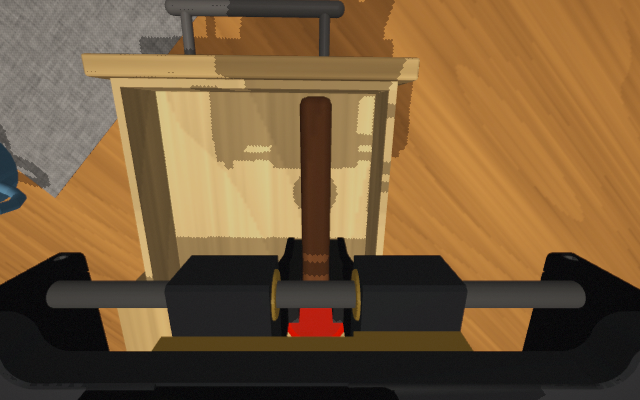

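```bash
python3 -m jog '[{"grip":255,"travel":[-0.1,-0.3,-3],"twist":0},{"grip":255,"travel":[0,0,-3],"twist":0},{"grip":255,"travel":[0,0,-3],"twist":0},{"grip":255,"travel":[0,0,-2],"twist":0},{"grip":255,"travel":[0,0,-0.8],"twist":0},{"grip":255,"travel":[0,0,0],"twist":0},{"grip":170,"travel":[0,0,0],"twist":0},{"grip":170,"travel":[0,0,0],"twist":0}]'
python3 -m jog '[{"grip":160,"travel":[0,0,2],"twist":0},{"grip":150,"travel":[0,0,4],"twist":0},{"grip":120,"travel":[0,0,4],"twist":0},{"grip":120,"travel":[0,0,4],"twist":0},{"grip":120,"travel":[0,0,0],"twist":0}]'
python3 - <<'E'
from h import *
st(); camera("wrist"); print(search_frame("spoon","wrist")); camera("side"); print(search_frame("spoon","side")); print(search_frame("turner","side"))
E
```

```text
time: 13.65
position: [0.5304, 0.3143, 0.0527]
tool_rot: [-0.383, 0.924, -0.0, 0.001]
ft_force: [0.4, -1.0, 0.4]
grip_width: 0.0241
time: 14.15
position: [0.5336, 0.3159, 0.1994]
tool_rot: [-0.383, 0.924, -0.0, 0.008]
ft_force: [0.3, 0.3, 0.5]
grip_width: 0.0449
t 14.2 p [0.5336 0.3159 0.1994] yaw 135.1 g 0.0449 f [0.3 0.3 0.5]
[{'at': [0.5308, 0.3119, 0.0334], 'p': 0.96}]
[{'at': [0.4506, -0.1615, 0.048], 'p': 0.41}]
[{'at': [0.6051, -0.2304, 0.0101], 'p': 0.79}]
```

```bash
python3 -m jog '[{"grip":140,"travel":[0.7,-4.5,0],"twist":-4},{"grip":140,"travel":[0.7,-4.5,0],"twist":-4},{"grip":140,"travel":[0.7,-4.5,0],"twist":-4},{"grip":140,"travel":[0.7,-4.5,0],"twist":-4},{"grip":140,"travel":[0.7,-4.5,0],"twist":-4},{"grip":140,"travel":[0.7,-4.5,0],"twist":-4},{"grip":140,"travel":[0.7,-4.5,0],"twist":-4},{"grip":140,"travel":[0.7,-4.5,0],"twist":-4}]'
python3 -m jog '[{"grip":140,"travel":[0.8,-4.6,0],"twist":-4},{"grip":140,"travel":[0.8,-4.6,0],"twist":-4.2},{"grip":140,"travel":[0.8,-4.6,0],"twist":0},{"grip":140,"travel":[0.8,-4.6,0],"twist":0},{"grip":140,"travel":[0,0,-4],"twist":0},{"grip":140,"travel":[0,0,-4],"twist":0},{"grip":140,"travel":[0,0,-4],"twist":0},{"grip":140,"travel":[0,0,0],"twist":0}]'
python3 - <<'E'
from h import *
st(); snap("wrist","w8")
E
```

```text
time: 15.2
position: [0.5847, -0.0474, 0.1898]
tool_rot: [-0.112, 0.994, 0.001, -0.002]
ft_force: [-0.5, 0.6, 0.5]
grip_width: 0.0391
time: 16.0
position: [0.6121, -0.227, 0.0637]
tool_rot: [-0.042, 0.999, 0.005, -0.007]
ft_force: [-1.2, 0.9, -0.4]
grip_width: 0.0393
t 16.0 p [ 0.6121 -0.227   0.0637] yaw 94.8 g 0.0393 f [-1.2  0.9 -0.4]
```

View pics/w8.png

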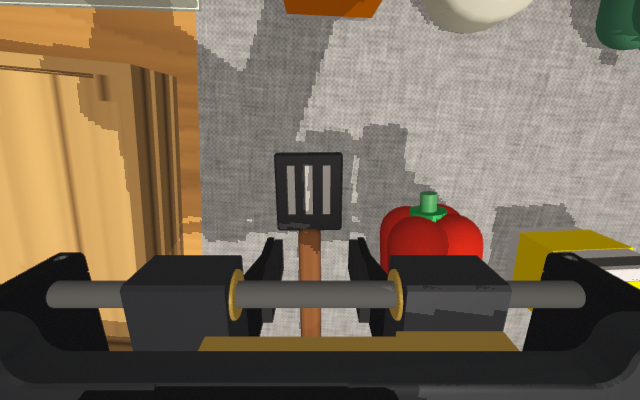

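Run:
```python
from h import *
st(); print(ray("wrist",(309,154),.006),ray("wrist",(309,228),.008),ray("wrist",(311,270),.014))
```

```text
t 16.1 p [ 0.6145 -0.2281  0.0672] yaw 94.8 g 0.0395 f [-0.6  0.9  0.7]
[ 0.5606 -0.2364  0.006 ] [ 0.613  -0.2322  0.008 ] [ 0.6433 -0.2283  0.014 ]
```

```bash
python3 -m jog '[{"grip":140,"travel":[1.2,-0.2,0],"twist":0},{"grip":140,"travel":[0,0,0],"twist":0},{"grip":140,"travel":[0,0,0],"twist":0}]'
```

```text
time: 16.35
position: [0.6306, -0.232, 0.0735]
tool_rot: [-0.043, 0.999, -0.001, 0.001]
ft_force: [0.4, 0.9, -0.7]
grip_width: 0.0391
```

```bash
python3 -m jog '[{"grip":140,"travel":[-0.4,0.1,-2],"twist":0},{"grip":140,"travel":[0,0,-2],"twist":0},{"grip":140,"travel":[0,0,-0.9],"twist":0},{"grip":140,"travel":[0,0,0],"twist":0},{"grip":255,"travel":[0,0,0],"twist":0},{"grip":255,"travel":[0,0,0],"twist":0},{"grip":255,"travel":[0,0,0],"twist":0},{"grip":255,"travel":[0,0,0],"twist":0}]' 45
python3 -m jog '[{"grip":255,"travel":[0,0,2],"twist":0},{"grip":255,"travel":[0,0,3],"twist":0},{"grip":255,"travel":[0,0,4],"twist":0},{"grip":255,"travel":[0,0,4],"twist":0},{"grip":255,"travel":[0,0,3],"twist":0},{"grip":255,"travel":[0,0,0],"twist":0}]'
```

```text
time: 17.15
position: [0.6257, -0.2307, 0.0228]
tool_rot: [-0.042, 0.999, 0.0, 0.0]
ft_force: [-0.7, 0.5, 1.9]
grip_width: 0.0155
time: 17.75
position: [0.6285, -0.2323, 0.1882]
tool_rot: [-0.042, 0.999, -0.003, 0.005]
ft_force: [-0.0, -0.7, -0.4]
grip_width: 0.0155
```

```bash
python3 -m jog '[{"grip":255,"travel":[-0.4,4.3,0],"twist":4},{"grip":255,"travel":[-0.4,4.3,0],"twist":4},{"grip":255,"travel":[-0.4,4.3,0],"twist":4},{"grip":255,"travel":[-0.4,4.3,0],"twist":4},{"grip":255,"travel":[-0.4,4.3,0],"twist":4},{"grip":255,"travel":[-0.4,4.3,0],"twist":4},{"grip":255,"travel":[-0.4,4.3,0],"twist":4},{"grip":255,"travel":[-0.4,4.3,0],"twist":4}]'
python3 -m jog '[{"grip":255,"travel":[-0.4,4.3,0],"twist":4},{"grip":255,"travel":[-0.4,4.3,0],"twist":4.2},{"grip":255,"travel":[-0.3,4.5,0],"twist":0},{"grip":255,"travel":[0,0,0],"twist":0},{"grip":255,"travel":[0,0,0],"twist":0},{"grip":255,"travel":[0,0,0],"twist":0}]'
python3 - <<'E'
from h import *
st(); snap("wrist","w9")
E
```

```text
time: 18.55
position: [0.5924, 0.1149, 0.1812]
tool_rot: [-0.317, 0.948, 0.0, -0.001]
ft_force: [1.2, -0.2, -0.2]
grip_width: 0.0153
time: 19.15
position: [0.5822, 0.2432, 0.1817]
tool_rot: [-0.383, 0.924, -0.0, -0.001]
ft_force: [0.4, -0.6, 0.2]
grip_width: 0.0154
t 19.1 p [0.5822 0.2432 0.1817] yaw 135.0 g 0.0154 f [ 0.4 -0.6  0.2]
```

View pics/w9.png

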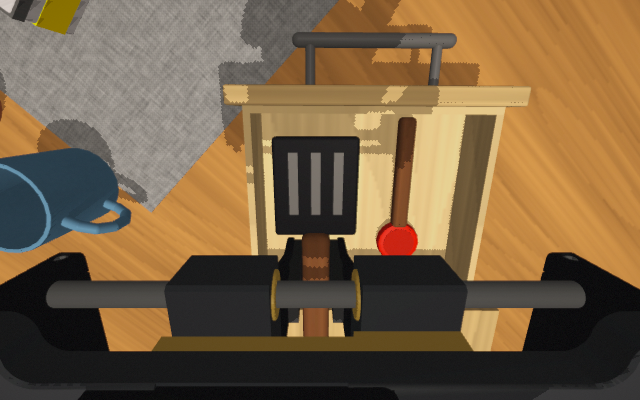

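```bash
python3 -m jog '[{"grip":255,"travel":[0,0,-3.5],"twist":0},{"grip":255,"travel":[0,0,-3.5],"twist":0},{"grip":255,"travel":[0,0,-3],"twist":0},{"grip":255,"travel":[0,0,-2],"twist":0},{"grip":255,"travel":[0,0,-1.3],"twist":0},{"grip":255,"travel":[0,0,0],"twist":0},{"grip":170,"travel":[0,0,0],"twist":0},{"grip":170,"travel":[0,0,0],"twist":0}]'
python3 -m jog '[{"grip":160,"travel":[0,0,2],"twist":0},{"grip":160,"travel":[0,0,4],"twist":0},{"grip":182,"travel":[0,0,4],"twist":0},{"grip":182,"travel":[0,0,4],"twist":0},{"grip":182,"travel":[0,0,0],"twist":0}]'
python3 - <<'E'
from h import *
st(); camera("wrist")
for t in ("spoon","turner"): print(search_frame(t,"wrist"))
E
```

```text
time: 20.0
position: [0.584, 0.2442, 0.0511]
tool_rot: [-0.383, 0.924, -0.0, 0.002]
ft_force: [0.2, -0.0, -0.7]
grip_width: 0.0243
time: 20.5
position: [0.5872, 0.2455, 0.1979]
tool_rot: [-0.383, 0.924, -0.001, 0.008]
ft_force: [-0.0, 0.4, 0.8]
grip_width: 0.0255
t 20.5 p [0.5872 0.2455 0.1979] yaw 135.1 g 0.0255 f [-0.   0.4  0.8]
[{'at': [0.5278, 0.3108, 0.0336], 'p': 0.72}]
[{'at': [0.5655, 0.2244, 0.0303], 'p': 0.76}]
```

```bash
python3 -m jog '[{"grip":182,"travel":[-1.2,-0.6,0],"twist":-8.2},{"grip":182,"travel":[-1.2,-0.6,0],"twist":-8.2},{"grip":182,"travel":[-1.2,-0.6,0],"twist":-8.2},{"grip":182,"travel":[-1.2,-0.6,0],"twist":-8.2},{"grip":182,"travel":[-1.2,-0.6,0],"twist":-8.2},{"grip":182,"travel":[-1.2,-0.6,0],"twist":-8.2},{"grip":182,"travel":[-1.2,-0.6,0],"twist":-8.2},{"grip":182,"travel":[-1.2,-0.6,0],"twist":-8.2}]'
python3 -m jog '[{"grip":182,"travel":[-1.2,-0.6,0],"twist":-8.2},{"grip":182,"travel":[-1.2,-0.6,0],"twist":-8.2},{"grip":182,"travel":[-0.8,-0.6,0],"twist":-8.2},{"grip":182,"travel":[0,0,-3],"twist":0},{"grip":182,"travel":[0,0,-3],"twist":0},{"grip":182,"travel":[0,0,0],"twist":0},{"grip":182,"travel":[0,0,0],"twist":0}]'
python3 - <<'E'
from h import *
st(); snap("wrist","w10")
E
```

```text
time: 21.45
position: [0.4849, 0.1958, 0.188]
tool_rot: [0.181, 0.983, -0.001, -0.002]
ft_force: [-0.1, 0.7, 0.1]
grip_width: 0.0252
time: 22.15
position: [0.4536, 0.1781, 0.1287]
tool_rot: [0.384, 0.923, -0.001, -0.002]
ft_force: [0.8, 0.7, -0.1]
grip_width: 0.0245
t 22.1 p [0.4536 0.1781 0.1287] yaw 44.8 g 0.0245 f [ 0.8  0.7 -0.1]
```

View pics/w10.png

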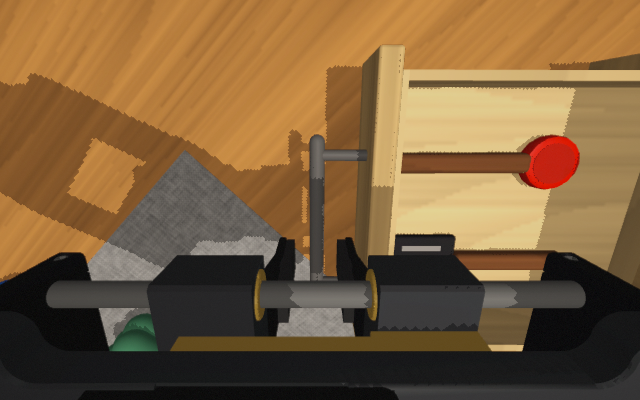

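```bash
python3 -m jog '[{"grip":182,"travel":[0.1,0.1,-3.4],"twist":0},{"grip":182,"travel":[0,0,-2.8],"twist":0},{"grip":182,"travel":[0,0,0],"twist":0},{"grip":255,"travel":[0,0,0],"twist":0},{"grip":255,"travel":[0,0,0],"twist":0},{"grip":255,"travel":[1,1,0],"twist":0},{"grip":255,"travel":[2,2,0],"twist":0},{"grip":255,"travel":[2,2,0],"twist":0}]' 25
python3 -m jog '[{"grip":255,"travel":[2,2,0],"twist":0},{"grip":255,"travel":[2,2,0],"twist":0},{"grip":255,"travel":[1.5,1.5,0],"twist":0},{"grip":255,"travel":[0.5,0.5,0],"twist":0},{"grip":255,"travel":[0,0,0],"twist":0}]'
python3 -m jog '[{"grip":255,"travel":[0.4,0.4,0],"twist":0},{"grip":255,"travel":[0.4,0.4,0],"twist":0},{"grip":255,"travel":[0.4,0.4,0],"twist":0},{"grip":255,"travel":[0.4,0.4,0],"twist":0},{"grip":255,"travel":[0,0,0],"twist":0},{"grip":255,"travel":[0,0,0],"twist":0}]'
```

```text
time: 23.0
position: [0.5053, 0.2291, 0.069]
tool_rot: [0.384, 0.923, -0.001, -0.0]
ft_force: [0.8, -3.2, -5.4]
grip_width: 0.0101
time: 23.5
position: [0.567, 0.2901, 0.069]
tool_rot: [0.384, 0.923, 0.001, 0.001]
ft_force: [1.3, -0.1, 1.9]
grip_width: 0.01
time: 24.1
position: [0.5785, 0.3015, 0.0688]
tool_rot: [0.383, 0.924, -0.005, -0.002]
ft_force: [-5.2, -10.6, 13.0]
grip_width: 0.01
```

```bash
python3 -m jog '[{"grip":255,"travel":[0.4,0.4,0],"twist":0},{"grip":255,"travel":[0.3,0.3,0],"twist":0},{"grip":255,"travel":[0,0,0],"twist":0},{"grip":255,"travel":[0,0,0],"twist":0}]'
python3 -m jog '[{"grip":182,"travel":[0,0,0],"twist":0},{"grip":182,"travel":[-0.3,-0.3,0],"twist":0},{"grip":182,"travel":[0,0,3],"twist":0},{"grip":182,"travel":[0,0,4],"twist":0},{"grip":182,"travel":[0,0,4],"twist":0},{"grip":100,"travel":[-3,-3,2],"twist":0},{"grip":100,"travel":[0,0,0],"twist":0}]'
python3 - <<'E'
from h import *
st(); snap("wrist","w11")
E
```

```text
time: 24.5
position: [0.5787, 0.3019, 0.0684]
tool_rot: [0.382, 0.924, -0.014, -0.008]
ft_force: [-15.4, -25.5, 23.9]
grip_width: 0.0097
time: 25.2
position: [0.5526, 0.2773, 0.2004]
tool_rot: [0.384, 0.923, -0.0, -0.0]
ft_force: [0.1, 0.9, -1.0]
grip_width: 0.0343
t 25.2 p [0.5526 0.2773 0.2004] yaw 44.8 g 0.0343 f [ 0.1  0.9 -1. ]
```

View pics/w11.png

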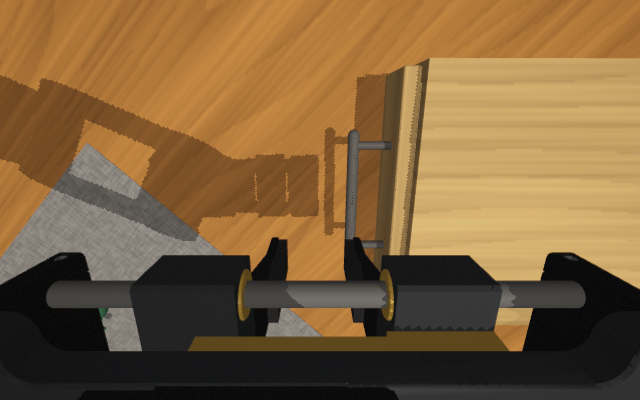

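```bash
python3 -m jog '[{"grip":50,"travel":[1.6,-4.3,0.9],"twist":5.6},{"grip":50,"travel":[1.6,-4.3,0.9],"twist":5.6},{"grip":50,"travel":[1.6,-4.3,0.9],"twist":5.6},{"grip":50,"travel":[1.6,-4.3,0.9],"twist":5.6},{"grip":50,"travel":[1.6,-4.3,0.9],"twist":5.6},{"grip":50,"travel":[1.6,-4.3,0.9],"twist":5.6},{"grip":50,"travel":[1.6,-4.3,0.9],"twist":5.6},{"grip":50,"travel":[1.6,-4.3,0.9],"twist":5.6}]'
python3 -m jog '[{"grip":50,"travel":[0.8,0,0],"twist":0},{"grip":50,"travel":[0,0,0],"twist":0},{"grip":50,"travel":[0,0,0],"twist":0}]'
cat >> h.py <<'E'
HSV={"yellow":([24,150,110],[34,255,255],.062),"orange":([6,170,120],[16,255,255],.062),"red":([0,150,60],[4,255,255],.03),"green":([55,80,30],[90,255,255],.03)}
def seg(n="wrist",cols=HSV):
    o=get_obs(); im=camera(n); hsv=cv2.cvtColor(im,cv2.COLOR_RGB2HSV)
    for c in cols:
        lo,hi,z=HSV[c]; m=cv2.inRange(hsv,np.array(lo),np.array(hi))
        if n=="wrist": m[235:]=0
        for k in sorted(cv2.findContours(m,0,cv2.CHAIN_APPROX_NONE)[0],key=cv2.contourArea)[::-1][:3]:
            if cv2.contourArea(k)<60: continue
            w=np.array([ray(n,p[0],z,o)[:2] for p in k],np.float32)*1000
            (cx,cy),(a,b),t=cv2.minAreaRect(w); print(c,"ctr",round(cx),round(cy),"size",round(a),round(b),"ang",round(t,1),"px",k[:,0].min(0),k[:,0].max(0))
E
python3 - <<'E'
from h import *
st(); seg()
for t in "tin_a pepper_a timer crate caddy turner spoon".split():print(t,[(round(d["p"],2),[round(float(v),3) for v in d["at"]]) for d in search_frame(t,"wrist")])
E
```

```text
time: 26.05
position: [0.6843, -0.0662, 0.2685]
tool_rot: [0.001, 1.0, 0.001, -0.001]
ft_force: [0.8, 0.3, -0.3]
grip_width: 0.0695
time: 26.35
position: [0.691, -0.0635, 0.268]
tool_rot: [0.003, 1.0, 0.001, -0.001]
ft_force: [0.5, 0.0, -0.6]
grip_width: 0.07
t 26.4 p [ 0.691  -0.0635  0.268 ] yaw 89.7 g 0.07 f [ 0.5  0.  -0.6]
yellow ctr 621 -55 size 29 29 ang 7.3 px [308 107] [335 136]
orange ctr 566 215 size 202 140 ang 25.1 px [486   0] [639 175]
orange ctr 512 -326 size 111 32 ang 80.5 px [0 0] [111  39]
orange ctr 737 -76 size 91 38 ang 89.6 px [268 205] [341 234]
red ctr 621 -153 size 75 61 ang 8.8 px [213  88] [269 152]
red ctr 757 -274 size 91 25 ang 89.6 px [129 217] [195 234]
green ctr 763 -73 size 73 15 ang 89.6 px [282 224] [335 234]
green ctr 579 -159 size 11 15 ang 75.7 px [228  79] [238  91]
tin_a [(0.66, [0.622, -0.057, 0.062])]
pepper_a [(0.92, [0.614, -0.144, 0.051]), (0.89, [0.765, -0.261, 0.057])]
timer []
crate [(0.96, [0.613, -0.395, 0.004])]
caddy [(0.76, [0.482, -0.403, 0.006])]
turner []
spoon []
```

```bash
python3 -m jog '[{"grip":50,"travel":[-3.6,0.4,0],"twist":3.8},{"grip":50,"travel":[-3.5,0.35,0],"twist":3.8},{"grip":50,"travel":[0,0,-4],"twist":0},{"grip":50,"travel":[0,0,-4],"twist":0},{"grip":50,"travel":[0,0,-4],"twist":0},{"grip":50,"travel":[0,0,-3],"twist":0},{"grip":50,"travel":[0,0,0],"twist":0},{"grip":50,"travel":[0,0,0],"twist":0}]'
```

```text
time: 27.55
position: [0.6209, -0.0572, 0.1198]
tool_rot: [-0.063, 0.998, 0.0, -0.0]
ft_force: [0.2, 0.1, -0.4]
grip_width: 0.0701
```

```bash
python3 -m jog '[{"grip":50,"travel":[0,0,-3.5],"twist":0},{"grip":50,"travel":[0,0,-3],"twist":0},{"grip":50,"travel":[0,0,-1],"twist":0},{"grip":50,"travel":[0,0,0],"twist":0},{"grip":255,"travel":[0,0,0],"twist":0},{"grip":255,"travel":[0,0,0],"twist":0},{"grip":255,"travel":[0,0,0],"twist":0},{"grip":255,"travel":[0,0,0],"twist":0}]' 35
python3 -m jog '[{"grip":255,"travel":[0,0,2],"twist":0},{"grip":255,"travel":[0,0,4],"twist":0},{"grip":255,"travel":[0,0,4],"twist":0},{"grip":255,"travel":[0,0,4],"twist":0},{"grip":255,"travel":[0,0,2],"twist":0},{"grip":255,"travel":[0,0,0],"twist":0},{"grip":255,"travel":[0,0,0],"twist":0}]'
```

```text
time: 28.35
position: [0.6213, -0.0572, 0.0458]
tool_rot: [-0.063, 0.998, -0.0, 0.001]
ft_force: [0.4, 0.8, 6.2]
grip_width: 0.0476
time: 29.05
position: [0.6201, -0.0571, 0.2042]
tool_rot: [-0.063, 0.998, 0.0, -0.0]
ft_force: [-0.8, -0.6, -0.9]
grip_width: 0.0479
```

```bash
python3 -m jog '[{"grip":255,"travel":[-2.1,-3.6,0],"twist":-2.5},{"grip":255,"travel":[-2.1,-3.6,0],"twist":-2.5},{"grip":255,"travel":[-2.1,-3.6,0],"twist":0},{"grip":255,"travel":[-2.1,-3.6,0],"twist":0},{"grip":255,"travel":[-2.1,-3.6,0],"twist":0},{"grip":255,"travel":[-2.1,-3.6,0],"twist":0},{"grip":255,"travel":[-2.1,-3.6,0],"twist":0},{"grip":255,"travel":[-2.1,-3.6,0],"twist":0}]'
python3 -m jog '[{"grip":255,"travel":[-2.1,-3.5,0],"twist":0},{"grip":255,"travel":[0,0,-3],"twist":0},{"grip":255,"travel":[0,0,-3],"twist":0},{"grip":255,"travel":[0,0,0],"twist":0},{"grip":255,"travel":[0,0,0],"twist":0}]'
python3 - <<'E'
from h import *
st(); snap("wrist","w12"); print(search_frame("caddy","wrist"))
E
```

```text
time: 29.85
position: [0.4505, -0.3455, 0.202]
tool_rot: [-0.02, 1.0, 0.002, -0.002]
ft_force: [1.1, 0.5, -2.3]
grip_width: 0.048
time: 30.35
position: [0.4308, -0.3791, 0.1428]
tool_rot: [-0.02, 1.0, 0.002, -0.001]
ft_force: [-0.6, -0.5, -1.2]
grip_width: 0.0478
t 30.4 p [ 0.4308 -0.3791  0.1428] yaw 92.2 g 0.0478 f [-0.6 -0.5 -1.2]
[{'at': [0.3461, -0.383, 0.0066], 'p': 0.56}, {'at': [0.4481, -0.0789, 0.0171], 'p': 0.26}]
```

View pics/w12.png

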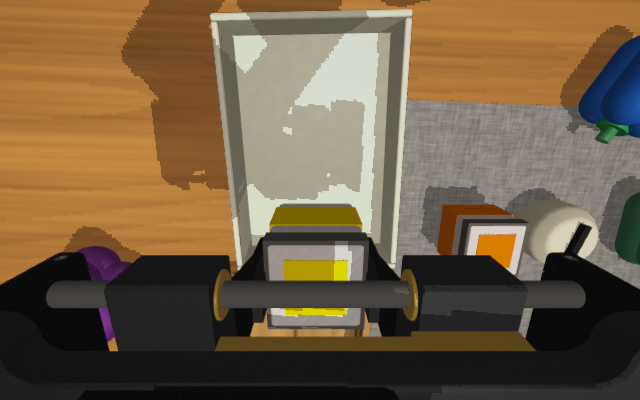

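Run:
```python
from h import *
st()
for u in [(211,14),(411,12),(237,262),(396,262)]: print(ray("wrist",u,.05))
seg(cols=["orange"])
for u in [(466,222),(524,222)]: print("tb",ray("wrist",u,.062))
```

```text
t 30.4 p [ 0.4321 -0.3804  0.145 ] yaw 92.3 g 0.048 f [-0.2 -0.4 -0.8]
[ 0.2899 -0.4577  0.05  ]
[ 0.2833 -0.3203  0.05  ]
[ 0.4803 -0.4474  0.05  ]
[ 0.4747 -0.3075  0.05  ]
orange ctr 370 -543 size 164 191 ang 2.3 px [0 0] [235 234]
orange ctr 311 -324 size 63 307 ang 2.2 px [172   0] [639 103]
orange ctr 309 -478 size 3 51 ang 2.2 px [137  37] [214  42]
tb [ 0.431  -0.2598  0.062 ]
tb [ 0.4291 -0.2135  0.062 ]
```

```bash
python3 -m jog '[{"grip":255,"travel":[0,0,-3.5],"twist":0},{"grip":255,"travel":[0,0,-3.3],"twist":0},{"grip":255,"travel":[0,0,-1.6],"twist":0},{"grip":255,"travel":[0,0,-0.8],"twist":0},{"grip":255,"travel":[0,0,0],"twist":0},{"grip":73,"travel":[0,0,0],"twist":0},{"grip":73,"travel":[0,0,0],"twist":0},{"grip":73,"travel":[0,0,0],"twist":0}]'
python3 -m jog '[{"grip":73,"travel":[0,0,3],"twist":0},{"grip":50,"travel":[0,0,4],"twist":0},{"grip":50,"travel":[0,0,4],"twist":0},{"grip":50,"travel":[0,0,3],"twist":0},{"grip":50,"travel":[4,3,0],"twist":-8.5},{"grip":50,"travel":[4,3,0],"twist":-8.5},{"grip":50,"travel":[2,3,0],"twist":-8.5},{"grip":50,"travel":[2,3,0],"twist":-8.5}]'
python3 -m jog '[{"grip":50,"travel":[0,3,0],"twist":-8.5},{"grip":50,"travel":[0,0,0],"twist":-8.5},{"grip":50,"travel":[0,0,0],"twist":-8.5},{"grip":50,"travel":[0,0,0],"twist":-8.5},{"grip":50,"travel":[0,0,0],"twist":-8.5},{"grip":50,"travel":[0,0,0],"twist":-8.5},{"grip":50,"travel":[0,0,0],"twist":-5},{"grip":50,"travel":[0,0,0],"twist":0}]'
python3 - <<'E'
from h import *
st(); seg(cols=["orange","yellow"])
for t in "tin_a pepper_a timer".split():print(t,[(round(d["p"],2),[round(float(v),3) for v in d["at"]]) for d in search_frame(t,"wrist")])
E
```

```text
time: 31.3
position: [0.4322, -0.3809, 0.0539]
tool_rot: [-0.02, 1.0, -0.001, 0.001]
ft_force: [0.1, 0.4, 0.7]
grip_width: 0.0598
time: 32.1
position: [0.5479, -0.2632, 0.1935]
tool_rot: [0.268, 0.964, -0.0, 0.001]
ft_force: [-0.3, 0.3, -0.9]
grip_width: 0.0698
time: 32.9
position: [0.5468, -0.2342, 0.1932]
tool_rot: [0.686, 0.727, 0.0, 0.0]
ft_force: [-0.4, -0.7, 0.1]
grip_width: 0.0696
t 32.9 p [ 0.5468 -0.2342  0.1932] yaw 3.3 g 0.0696 f [-0.4 -0.7  0.1]
orange ctr 307 -182 size 207 134 ang 89.9 px [0 0] [136 234]Traceback (most recent call last):
  File "<stdin>", line 2, in <module>
  File "h.py", line 29, in seg
    w=np.array([ray(n,p[0],z,o)[:2] for p in k],np.float32)*1000
                ~~~^^^^^^^^^^^^
  File "h.py", line 5, in ray
    c=get_calibration(n); d=np.array([(uv[0]-c["cx"])/c["fx"],(uv[1]-c["cy"])/c["fy"],1.])
ValueError: time passes only in moves, steps and waits
```

```bash
sed -i 's/^from scipy/import functools\nget_calibration=functools.lru_cache(get_calibration)\nfrom scipy/; s/\[6,170,120\]/[6,225,150]/' h.py
python3 -m jog '[{"grip":50,"travel":[-3.2,-2,0],"twist":0},{"grip":50,"travel":[-3.2,-2,0],"twist":0},{"grip":50,"travel":[-3.2,-2,0],"twist":0},{"grip":50,"travel":[0,0,0],"twist":0},{"grip":50,"travel":[0,0,0],"twist":0}]'
python3 - <<'E'
from h import *
st(); seg(cols=["orange"])
for t in "tin_a pepper_a timer".split():print(t,[(round(d["p"],2),[round(float(v),3) for v in d["at"]]) for d in search_frame(t,"wrist")])
E
```

```text
time: 33.45
position: [0.4505, -0.2948, 0.193]
tool_rot: [0.687, 0.727, 0.0, 0.0]
ft_force: [-0.3, -0.3, 0.5]
grip_width: 0.0699
t 33.5 p [ 0.4505 -0.2948  0.193 ] yaw 3.3 g 0.0699 f [-0.3 -0.3  0.5]
tin_a [(0.94, [0.435, -0.356, 0.066]), (0.71, [0.595, -0.352, 0.021]), (0.63, [0.452, -0.232, 0.063])]
pepper_a [(0.93, [0.608, -0.154, 0.05]), (0.83, [0.334, -0.139, 0.048]), (0.58, [0.756, -0.276, 0.04]), (0.31, [0.6, -0.349, 0.021])]
timer [(0.78, [0.447, -0.155, 0.046])]
```

Run:
```python
from h import *
o=get_obs(); c=get_calibration("wrist"); T=np.array(c["T_tool_cam"]); A=Ro.from_quat(o["tool_rot"]).as_matrix()
X=T[:3,:3].T@(A.T@(np.array([.452,-.232,.062])-o["position"])-T[:3,3]); u=int(c["cx"]+c["fx"]*X[0]/X[2]);v=int(c["cy"]+c["fy"]*X[1]/X[2]);print(u,v)
im=camera("wrist");hsv=cv2.cvtColor(im,cv2.COLOR_RGB2HSV)
print(hsv[v-6:v+7:4,u-6:u+7:4].tolist())
m=cv2.inRange(hsv,np.array([5,170,120]),np.array([18,255,255]));m[:, :u-45]=0;m[:,u+45:]=0;m[:v-40]=0;m[v+40:]=0
for k in cv2.findContours(m,0,cv2.CHAIN_APPROX_NONE)[0]:
    if len(k)<40: continue
    w=np.array([ray("wrist",p[0],.062,o)[:2] for p in k],np.float32)*1000;print(cv2.minAreaRect(w))
# white top rim
m=cv2.inRange(hsv,np.array([0,0,170]),np.array([180,60,255]));m[:, :u-45]=0;m[:,u+45:]=0;m[:v-40]=0;m[v+40:]=0
for k in cv2.findContours(m,0,cv2.CHAIN_APPROX_NONE)[0]:
    if len(k)<40: continue
    w=np.array([ray("wrist",p[0],.062,o)[:2] for p in k],np.float32)*1000;print("white",cv2.minAreaRect(w))
```

```text
319 135
[[[19, 255, 220], [19, 255, 220], [19, 255, 220], [19, 255, 220]], [[19, 255, 220], [19, 255, 220], [19, 255, 220], [19, 255, 220]], [[19, 255, 221], [19, 255, 221], [19, 255, 221], [19, 255, 221]], [[19, 255, 220], [19, 255, 220], [19, 255, 220], [19, 255, 221]]]
white ((453.2655029296875, -230.6377716064453), (43.58998107910156, 43.91754913330078), 2.2775990962982178)
```

```bash
python3 -m jog '[{"grip":50,"travel":[0.1,3.2,0],"twist":0},{"grip":50,"travel":[0.1,3.2,0],"twist":0},{"grip":50,"travel":[0,0,-4],"twist":0},{"grip":50,"travel":[0,0,-4],"twist":0},{"grip":50,"travel":[0,0,0],"twist":0},{"grip":50,"travel":[0,0,0],"twist":0}]'
python3 -m jog '[{"grip":50,"travel":[0,0,-3.5],"twist":0},{"grip":50,"travel":[0,0,-2.5],"twist":0},{"grip":50,"travel":[0,0,-0.8],"twist":0},{"grip":50,"travel":[0,0,0],"twist":0},{"grip":255,"travel":[0,0,0],"twist":0},{"grip":255,"travel":[0,0,0],"twist":0},{"grip":255,"travel":[0,0,0],"twist":0},{"grip":255,"travel":[0,0,0],"twist":0}]' 35
python3 -m jog '[{"grip":255,"travel":[0,0,2],"twist":0},{"grip":255,"travel":[0,0,4],"twist":0},{"grip":255,"travel":[0,0,4],"twist":0},{"grip":255,"travel":[0,0,4],"twist":0},{"grip":255,"travel":[0,0,2],"twist":0},{"grip":255,"travel":[0,0,0],"twist":0},{"grip":255,"travel":[0,0,0],"twist":0}]'
```

```text
time: 34.3
position: [0.453, -0.2297, 0.1123]
tool_rot: [0.686, 0.728, -0.0, -0.001]
ft_force: [0.5, -1.6, -0.3]
grip_width: 0.0699
time: 35.1
position: [0.453, -0.2306, 0.0455]
tool_rot: [0.686, 0.727, -0.0, 0.001]
ft_force: [-0.3, -0.3, 6.5]
grip_width: 0.048
time: 35.8
position: [0.4522, -0.2298, 0.2042]
tool_rot: [0.686, 0.727, -0.0, -0.0]
ft_force: [-1.2, 0.8, -2.4]
grip_width: 0.0477
```

```bash
python3 -m jog '[{"grip":255,"travel":[-2.3,-3.1,0],"twist":0},{"grip":255,"travel":[-2.3,-3.1,0],"twist":0},{"grip":255,"travel":[-2.3,-3.1,0],"twist":0},{"grip":255,"travel":[-2.3,-3.1,0],"twist":0},{"grip":255,"travel":[-2.3,-3.2,0],"twist":0},{"grip":255,"travel":[0,0,-3],"twist":0},{"grip":255,"travel":[0,0,-3],"twist":0},{"grip":255,"travel":[0,0,0],"twist":0}]'
python3 - <<'E'
from h import *
st(); camera("top"); print([(round(d["p"],2),np.round(d["at"],3)) for d in search_frame("tin_a","top")])
E
```

```text
time: 36.6
position: [0.335, -0.3827, 0.1394]
tool_rot: [0.687, 0.727, 0.002, -0.006]
ft_force: [0.4, 1.0, -0.9]
grip_width: 0.0477
t 36.6 p [ 0.335  -0.3827  0.1394] yaw 3.2 g 0.0477 f [ 0.4  1.  -0.9]
[(0.61, array([ 0.45 , -0.389,  0.064]))]
```

```bash
python3 -m jog '[{"grip":255,"travel":[0.1,-0.2,-3.5],"twist":0},{"grip":255,"travel":[0,0,-3.3],"twist":0},{"grip":255,"travel":[0,0,-1.6],"twist":0},{"grip":255,"travel":[0,0,-0.7],"twist":0},{"grip":255,"travel":[0,0,0],"twist":0},{"grip":85,"travel":[0,0,0],"twist":0},{"grip":85,"travel":[0,0,0],"twist":0},{"grip":85,"travel":[0,0,0],"twist":0}]'
python3 -m jog '[{"grip":85,"travel":[0,0,3],"twist":0},{"grip":50,"travel":[0,0,4],"twist":0},{"grip":0,"travel":[0,0,4],"twist":0},{"grip":0,"travel":[0,0,3],"twist":0},{"grip":0,"travel":[3,4,0],"twist":8.5},{"grip":0,"travel":[3,4,0],"twist":8.5},{"grip":0,"travel":[3,4,0],"twist":8.5},{"grip":0,"travel":[3,4,0],"twist":8.5}]'
python3 -m jog '[{"grip":0,"travel":[3,4,0],"twist":8.5},{"grip":0,"travel":[3,4,0],"twist":8.5},{"grip":0,"travel":[2,4,0],"twist":8.5},{"grip":0,"travel":[0,4,0],"twist":8.5},{"grip":0,"travel":[0,1,0],"twist":8.5},{"grip":0,"travel":[0,0,0],"twist":8.5},{"grip":0,"travel":[0,0,0],"twist":4},{"grip":0,"travel":[0,0,0],"twist":0}]'
python3 - <<'E'
from h import *
st(); seg(cols=["green","red"])
for n in ("wrist","top"):
  if n=="top": camera(n)
  for t in "tin_a pepper_a timer".split():print(t,[(round(d["p"],2),[round(float(v),3) for v in d["at"]]) for d in search_frame(t,n)])
E
```

```text
time: 37.5
position: [0.3392, -0.389, 0.0548]
tool_rot: [0.686, 0.727, -0.0, 0.001]
ft_force: [0.4, 0.0, 0.4]
grip_width: 0.057
time: 38.3
position: [0.4596, -0.2269, 0.1946]
tool_rot: [0.442, 0.897, -0.0, 0.001]
ft_force: [1.3, -0.1, -0.3]
grip_width: 0.0871
time: 39.1
position: [0.5388, -0.0579, 0.1942]
tool_rot: [-0.02, 1.0, -0.0, 0.0]
ft_force: [-0.2, -0.1, 0.2]
grip_width: 0.0872
t 39.1 p [ 0.5388 -0.0579  0.1942] yaw 92.3 g 0.0872 f [-0.2 -0.1  0.2]
green ctr 448 -49 size 88 57 ang 6.0 px [298  52] [358 147]
green ctr 580 -159 size 17 21 ang 29.7 px [214 216] [233 233]
red ctr 584 -143 size 14 33 ang 2.3 px [222 222] [252 234]
tin_a [(0.76, [0.437, -0.358, 0.02])]
pepper_a [(0.79, [0.592, -0.145, 0.042]), (0.71, [0.443, -0.054, 0.054])]
timer [(0.81, [0.447, -0.148, 0.048])]
tin_a [(0.71, [0.339, -0.379, 0.065]), (0.59, [0.44, -0.404, 0.066])]
pepper_a [(0.95, [0.536, -0.588, 0.072]), (0.87, [0.78, -0.267, 0.069]), (0.69, [0.422, -0.066, 0.047]), (0.57, [0.321, -0.121, 0.056])]
timer [(0.68, [0.45, -0.148, 0.043])]
```

```bash
python3 -m jog '[{"grip":0,"travel":[-3.3,0.3,0],"twist":3.5},{"grip":0,"travel":[-3.2,0.3,0],"twist":0},{"grip":0,"travel":[-3.2,0.2,0],"twist":0},{"grip":0,"travel":[0,0,-4],"twist":0},{"grip":0,"travel":[0,0,-4],"twist":0},{"grip":0,"travel":[0,0,0],"twist":0},{"grip":0,"travel":[0,0,0],"twist":0}]'
python3 -m jog '[{"grip":0,"travel":[0,0,-4],"twist":0},{"grip":0,"travel":[0,0,-3],"twist":0},{"grip":0,"travel":[0,0,-1],"twist":0},{"grip":0,"travel":[0,0,0],"twist":0},{"grip":255,"travel":[0,0,0],"twist":0},{"grip":255,"travel":[0,0,0],"twist":0},{"grip":255,"travel":[0,0,0],"twist":0},{"grip":255,"travel":[0,0,0],"twist":0}]' 35
python3 -m jog '[{"grip":255,"travel":[0,0,2],"twist":0},{"grip":255,"travel":[0,0,4],"twist":0},{"grip":255,"travel":[0,0,4],"twist":0},{"grip":255,"travel":[0,0,4],"twist":0},{"grip":255,"travel":[0,0,2],"twist":0},{"grip":255,"travel":[0,0,0],"twist":0},{"grip":255,"travel":[0,0,0],"twist":0}]'
```

```text
time: 40.2
position: [0.4416, -0.0503, 0.1134]
tool_rot: [-0.05, 0.999, 0.0, -0.001]
ft_force: [-0.7, -0.4, 0.0]
grip_width: 0.087
time: 41.0
position: [0.4422, -0.0504, 0.0344]
tool_rot: [-0.051, 0.999, -0.0, 0.001]
ft_force: [0.6, 0.8, 0.5]
grip_width: 0.0626
time: 41.7
position: [0.4413, -0.05, 0.1935]
tool_rot: [-0.051, 0.999, -0.0, 0.0]
ft_force: [-0.8, -0.1, -1.4]
grip_width: 0.0555
```

```bash
python3 -m jog '[{"grip":255,"travel":[1.1,-2.8,0],"twist":-8.2},{"grip":255,"travel":[1.1,-2.8,0],"twist":-8.2},{"grip":255,"travel":[1.1,-2.8,0],"twist":-8.2},{"grip":255,"travel":[1.1,-2.8,0],"twist":-8.2},{"grip":255,"travel":[1.1,-2.8,0],"twist":-8.2},{"grip":255,"travel":[1.1,-2.8,0],"twist":-8.2},{"grip":255,"travel":[1,-2.8,0],"twist":-8.2},{"grip":255,"travel":[1,-2.8,0],"twist":-8.2}]'
python3 -m jog '[{"grip":255,"travel":[1,-2.7,0],"twist":-8.2},{"grip":255,"travel":[1,-2.7,0],"twist":-8.2},{"grip":255,"travel":[1,-2.7,0],"twist":-8.2},{"grip":255,"travel":[1,-2.7,0],"twist":-8},{"grip":255,"travel":[0,0,0],"twist":0},{"grip":255,"travel":[0,0,0],"twist":0}]'
python3 - <<'E'
from h import *
st(); snap("wrist","w13")
im=cv2.imread("pics/w13.png")
print(search_frame("crate","wrist"))
E
```

```text
time: 42.5
position: [0.5268, -0.2745, 0.1905]
tool_rot: [0.501, 0.865, 0.0, -0.003]
ft_force: [0.4, 0.2, -0.5]
grip_width: 0.0552
time: 43.1
position: [0.5664, -0.3817, 0.1902]
tool_rot: [0.722, 0.692, -0.0, -0.003]
ft_force: [-0.8, 1.7, -1.3]
grip_width: 0.0552
t 43.1 p [ 0.5664 -0.3817  0.1902] yaw -2.4 g 0.0552 f [-0.8  1.7 -1.3]
[]
```

View pics/w13.png

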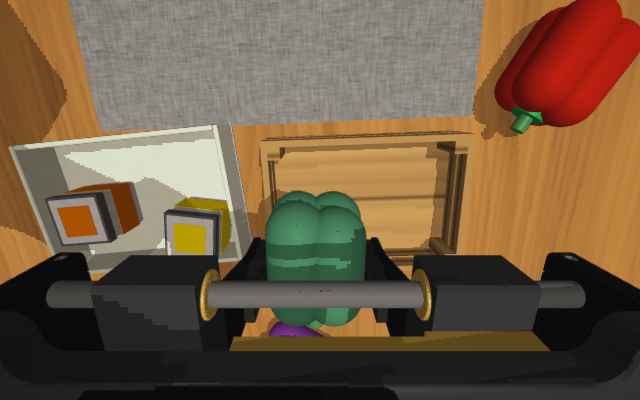

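Run:
```python
from h import *
st()
for u in [(262,140),(473,133),(455,254)]: print(ray("wrist",u,.05))
print(ray("wrist",(320,0),0))
```

```text
t 43.2 p [ 0.5666 -0.3806  0.1913] yaw -2.3 g 0.0552 f [-0.7 -0.3 -1.1]
[ 0.5195 -0.3213  0.05  ]
[ 0.7142 -0.3229  0.05  ]
[ 0.7097 -0.4458  0.05  ]
[ 0.5786 -0.1959  0.    ]
```

```bash
python3 -m jog '[{"grip":255,"travel":[0.8,-0.6,-3],"twist":1.5},{"grip":255,"travel":[0,0,-4],"twist":0},{"grip":255,"travel":[0,0,-3],"twist":0},{"grip":255,"travel":[0,0,-2.5],"twist":0},{"grip":255,"travel":[0,0,-1.5],"twist":0},{"grip":255,"travel":[0,0,-0.7],"twist":0},{"grip":255,"travel":[0,0,0],"twist":0}]'
python3 -m jog '[{"grip":66,"travel":[0,0,0],"twist":0},{"grip":66,"travel":[0,0,0],"twist":0},{"grip":66,"travel":[0,0,0],"twist":0},{"grip":66,"travel":[0,0,3],"twist":0},{"grip":40,"travel":[0,0,4],"twist":0},{"grip":0,"travel":[0,0,4],"twist":0},{"grip":0,"travel":[0,0,3],"twist":0},{"grip":0,"travel":[0,0,0],"twist":0}]'
python3 - <<'E'
from h import *
st(); camera("wrist")
for n in ("wrist","side"):
  if n=="side": camera(n)
  print([(round(d["p"],2),[round(float(v),3) for v in d["at"]]) for d in search_frame("pepper_a",n)])
E
```

```text
time: 43.9
position: [0.5739, -0.3863, 0.0533]
tool_rot: [0.712, 0.703, -0.001, -0.003]
ft_force: [-11.1, 6.3, 30.9]
grip_width: 0.0551
time: 44.7
position: [0.5785, -0.3902, 0.1918]
tool_rot: [0.712, 0.702, 0.0, 0.005]
ft_force: [0.8, 0.5, 0.5]
grip_width: 0.0849
t 44.7 p [ 0.5785 -0.3902  0.1918] yaw -0.9 g 0.0849 f [0.8 0.5 0.5]
[(0.76, [0.526, -0.557, 0.034]), (0.69, [0.776, -0.271, 0.067]), (0.58, [0.573, -0.385, 0.059])]
[(0.96, [0.539, -0.614, 0.069]), (0.86, [0.567, -0.405, 0.057]), (0.62, [0.32, -0.136, 0.048]), (0.59, [0.635, -0.173, 0.021]), (0.59, [0.782, -0.297, 0.067])]
```

```bash
python3 -m jog '[{"grip":0,"travel":[1,2,0],"twist":8.2},{"grip":0,"travel":[1,2,0],"twist":8.2},{"grip":0,"travel":[1,2,0],"twist":8.2},{"grip":0,"travel":[1,2,0],"twist":8.2},{"grip":0,"travel":[1,2,0],"twist":8.2},{"grip":0,"travel":[1,2,0],"twist":8.2},{"grip":0,"travel":[1,2,0],"twist":8.2},{"grip":0,"travel":[1,2,0],"twist":8.2}]'
python3 -m jog '[{"grip":0,"travel":[1,2,0],"twist":8.2},{"grip":0,"travel":[1,2,0],"twist":8.2},{"grip":0,"travel":[1,2,0],"twist":8.2},{"grip":0,"travel":[1,2,0],"twist":8.2},{"grip":0,"travel":[0,0,0],"twist":0},{"grip":0,"travel":[0,0,0],"twist":0}]'
python3 - <<'E'
from h import *
st(); seg(cols=["red","green"]); print([(round(d["p"],2),[round(float(v),3) for v in d["at"]]) for d in search_frame("pepper_a","wrist")])
E
```

```text
time: 45.7
position: [0.655, -0.2268, 0.1837]
tool_rot: [0.216, 0.976, 0.001, -0.002]
ft_force: [0.1, 0.0, -0.5]
grip_width: 0.0871
time: 46.3
position: [0.6948, -0.1478, 0.1844]
tool_rot: [-0.065, 0.998, 0.0, -0.002]
ft_force: [-0.2, 0.1, -0.5]
grip_width: 0.0869
t 46.3 p [ 0.6948 -0.1478  0.1844] yaw 97.4 g 0.0869 f [-0.2  0.1 -0.5]
red ctr 621 -152 size 76 57 ang 8.8 px [290  77] [350 159]
red ctr 749 -281 size 14 51 ang 7.4 px [161 222] [209 234]
green ctr 575 -392 size 99 54 ang 89.0 px [0 0] [114  68]
green ctr 579 -158 size 13 13 ang 7.6 px [313  64] [327  80]
[(0.91, [0.758, -0.268, 0.056]), (0.69, [0.577, -0.372, 0.057]), (0.55, [0.616, -0.154, 0.054])]
```

```bash
python3 -m jog '[{"grip":0,"travel":[-3.8,-0.2,0],"twist":1},{"grip":0,"travel":[-3.8,-0.2,0],"twist":0},{"grip":0,"travel":[0,0,-3.5],"twist":0},{"grip":0,"travel":[0,0,-3.5],"twist":0},{"grip":0,"travel":[0,0,0],"twist":0},{"grip":0,"travel":[0,0,0],"twist":0}]'
python3 -m jog '[{"grip":0,"travel":[0,0,-4],"twist":0},{"grip":0,"travel":[0,0,-3],"twist":0},{"grip":0,"travel":[0,0,-1],"twist":0},{"grip":0,"travel":[0,0,0],"twist":0},{"grip":255,"travel":[0,0,0],"twist":0},{"grip":255,"travel":[0,0,0],"twist":0},{"grip":255,"travel":[0,0,0],"twist":0},{"grip":255,"travel":[0,0,0],"twist":0}]' 35
python3 -m jog '[{"grip":255,"travel":[0,0,2],"twist":0},{"grip":255,"travel":[0,0,4],"twist":0},{"grip":255,"travel":[0,0,4],"twist":0},{"grip":255,"travel":[0,0,4],"twist":0},{"grip":255,"travel":[0,0,2],"twist":0},{"grip":255,"travel":[0,0,0],"twist":0},{"grip":255,"travel":[0,0,0],"twist":0}]'
```

```text
time: 47.0
position: [0.6193, -0.1531, 0.1163]
tool_rot: [-0.073, 0.997, 0.0, -0.001]
ft_force: [0.3, 0.2, 0.6]
grip_width: 0.0869
time: 47.8
position: [0.6204, -0.1525, 0.0377]
tool_rot: [-0.074, 0.997, -0.0, 0.001]
ft_force: [1.0, -1.3, -0.1]
grip_width: 0.063
time: 48.5
position: [0.6191, -0.1519, 0.1961]
tool_rot: [-0.074, 0.997, 0.0, -0.0]
ft_force: [-0.3, 0.3, -1.7]
grip_width: 0.0552
```

```bash
python3 -m jog '[{"grip":255,"travel":[0.3,-2,0],"twist":-8.2},{"grip":255,"travel":[0.3,-2,0],"twist":-8.2},{"grip":255,"travel":[0.3,-2,0],"twist":-8.2},{"grip":255,"travel":[0.3,-2,0],"twist":-8.2},{"grip":255,"travel":[0.3,-2,0],"twist":-8.2},{"grip":255,"travel":[0.3,-2,0],"twist":-8.2},{"grip":255,"travel":[0.3,-2,0],"twist":-8.2},{"grip":255,"travel":[0.3,-2,0],"twist":-8.2}]'
python3 -m jog '[{"grip":255,"travel":[0.4,-2.1,0],"twist":-8.2},{"grip":255,"travel":[0.4,-2.1,0],"twist":-8.2},{"grip":255,"travel":[0.4,-2.1,0],"twist":-8.2},{"grip":255,"travel":[0.3,-2.1,0],"twist":-8.2},{"grip":255,"travel":[0,0,0],"twist":0},{"grip":255,"travel":[0,0,0],"twist":0},{"grip":255,"travel":[0,0,0],"twist":0}]'
python3 - <<'E'
from h import *
st(); seg(cols=["green"])
E
```

```text
time: 49.3
position: [0.6423, -0.3121, 0.1928]
tool_rot: [0.481, 0.877, 0.0, -0.003]
ft_force: [-0.2, 0.5, -2.4]
grip_width: 0.055
time: 50.0
position: [0.658, -0.3945, 0.1947]
tool_rot: [0.706, 0.709, 0.0, -0.002]
ft_force: [-0.2, -0.4, -2.1]
grip_width: 0.0553
t 50.0 p [ 0.658  -0.3945  0.1947] yaw 0.2 g 0.0553 f [-0.2 -0.4 -2.1]
green ctr 572 -393 size 88 63 ang 89.2 px [203 150] [263 230]
green ctr 654 -394 size 37 33 ang 26.7 px [296 178] [333 207]
green ctr 771 -316 size 21 28 ang 76.6 px [418 102] [444 127]
```

```bash
python3 -m jog '[{"grip":255,"travel":[0,0,-4],"twist":0},{"grip":255,"travel":[0,0,-4],"twist":0},{"grip":255,"travel":[0,0,-3],"twist":0},{"grip":255,"travel":[0,0,-1.5],"twist":0},{"grip":255,"travel":[0,0,-1],"twist":0},{"grip":255,"travel":[0,0,-0.5],"twist":0},{"grip":255,"travel":[0,0,0],"twist":0}]'
```

```text
time: 50.75
position: [0.6599, -0.3966, 0.059]
tool_rot: [0.706, 0.708, 0.0, 0.002]
ft_force: [0.3, 0.6, -1.3]
grip_width: 0.0556
```

```bash
python3 -m jog '[{"grip":255,"travel":[-0.2,0.2,-0.7],"twist":0},{"grip":255,"travel":[0,0,-0.5],"twist":0},{"grip":255,"travel":[0,0,0],"twist":0}]'
python3 -m jog '[{"grip":66,"travel":[0,0,0],"twist":0},{"grip":66,"travel":[0,0,0],"twist":0},{"grip":66,"travel":[0,0,0],"twist":0},{"grip":66,"travel":[0,0,3],"twist":0},{"grip":40,"travel":[0,0,4],"twist":0},{"grip":0,"travel":[0,0,4],"twist":0},{"grip":0,"travel":[0,0,3],"twist":0},{"grip":0,"travel":[-4,3,2],"twist":0}]'
python3 -m jog '[{"grip":0,"travel":[-4,3,0],"twist":0},{"grip":0,"travel":[-4,3,0],"twist":0},{"grip":0,"travel":[-4,3,0],"twist":0},{"grip":0,"travel":[-2,4,0],"twist":0},{"grip":0,"travel":[0,4,0],"twist":0},{"grip":0,"travel":[0,4,0],"twist":0},{"grip":0,"travel":[0,0,0],"twist":0}]'
python3 - <<'E'
from h import *
st(); snap("top","t3",(90,70,490,310),2)
for n in ("top","side"):
  if n=="side": camera(n)
  for t in "pepper_a tin_a spoon turner timer mug herb chest_drawer0_handle".split(): print(n,t,[(round(d["p"],2),[round(float(v),3) for v in d["at"]]) for d in search_frame(t,n)])
E
```

```text
time: 51.05
position: [0.6594, -0.3972, 0.0576]
tool_rot: [0.706, 0.708, -0.0, 0.005]
ft_force: [-11.3, 5.0, 35.0]
grip_width: 0.0548
time: 51.85
position: [0.6246, -0.3711, 0.2061]
tool_rot: [0.707, 0.708, 0.001, 0.007]
ft_force: [-1.0, 0.0, -0.8]
grip_width: 0.0847
time: 52.55
position: [0.4779, -0.1516, 0.2026]
tool_rot: [0.705, 0.709, 0.0, -0.002]
ft_force: [0.1, -0.7, 0.5]
grip_width: 0.0869
t 52.5 p [ 0.4779 -0.1516  0.2026] yaw 0.3 g 0.0869 f [ 0.1 -0.7  0.5]
top pepper_a [(0.89, [0.654, -0.392, 0.057]), (0.87, [0.784, -0.269, 0.068]), (0.87, [0.539, -0.587, 0.071]), (0.62, [0.573, -0.381, 0.06])]
top tin_a [(0.9, [0.342, -0.379, 0.063]), (0.66, [0.44, -0.404, 0.063])]
top spoon []
top turner [(0.4, [0.382, -0.374, 0.008])]
top timer []
top mug [(0.88, [0.768, 0.062, 0.043]), (0.27, [0.443, -0.402, 0.065])]
top herb [(0.6, [0.75, -0.076, 0.106]), (0.39, [0.338, -0.38, 0.062])]
top chest_drawer0_handle [(0.61, [0.597, 0.322, 0.059])]
side pepper_a [(0.93, [0.782, -0.298, 0.066]), (0.91, [0.658, -0.415, 0.053]), (0.83, [0.319, -0.135, 0.048]), (0.71, [0.538, -0.612, 0.074]), (0.6, [0.617, 0.306, 0.062]), (0.56, [0.566, -0.407, 0.056])]
side tin_a [(0.79, [0.342, -0.407, 0.062]), (0.59, [0.441, -0.418, 0.067])]
side spoon []
side turner []
side timer []
side mug [(0.62, [0.748, 0.045, 0.064])]
side herb [(0.93, [0.759, -0.094, 0.068]), (0.29, [0.617, 0.303, 0.057]), (0.26, [0.452, -0.171, 0.041])]
side chest_drawer0_handle [(0.88, [0.62, 0.303, 0.059]), (0.66, [0.443, -0.42, 0.071])]
```

```bash
python3 -m jog '[{"grip":0,"travel":[-1,5,0],"twist":0},{"grip":0,"travel":[-1,4.5,0],"twist":0},{"grip":0,"travel":[0,4.5,0],"twist":0},{"grip":0,"travel":[0,4.5,0],"twist":0},{"grip":0,"travel":[0,0,0],"twist":0},{"grip":0,"travel":[0,0,0],"twist":0},{"grip":0,"travel":[0,0,0],"twist":0}]'
python3 - <<'E'
from h import *
o=dict(position=np.array([.5526,.2773,.2004]),tool_rot=[.384,.923,0,0])
print("bar after shut",(ray("wrist",(353,145),.057,o)+ray("wrist",(353,244),.057,o))/2)
camera("top")
for t in ("timer","spoon","turner","fork"): print(t,[(round(d["p"],2),np.round(d["at"],3)) for d in search_frame(t,"top")])
st(); hand_in()
E
```

```text
time: 54.15
position: [0.4603, 0.0268, 0.2032]
tool_rot: [0.707, 0.708, 0.0, 0.0]
ft_force: [0.7, 0.5, -0.3]
grip_width: 0.0866
bar after shut [0.5787 0.3048 0.057 ]
timer [(0.72, array([ 0.454, -0.15 ,  0.043]))]
spoon [(0.67, array([ 0.38 , -0.373,  0.007]))]
turner []
fork []
t 54.4 p [0.46   0.0265 0.2031] yaw -0.0 g 0.0873 f [-0.2  0.  -0.5]
the job is handed in; nothing more can be done
```

I pulled the drawer open and laid the spoon and turner in it, then pushed it shut against its stop. Both spice tins went into the white caddy, and the small red and the green pepper into the slatted crate. There was no fork in the scene. The job took about 54 s of robot time and is handed in, with the arm clear and the gripper open.

**What the last checks showed:**
- **Drawer:** the push ended at a hard stop. The handle bar then measured (0.579, 0.305), within 3 mm of where the push ended.
- **Tins and peppers:** both cameras put both tins in the caddy, at about the height of standing tins, and both peppers in the crate.
- **Things left alone:** the timer, mug and herb pot were never approached. The timer measured within 4 mm of where it started. I compared only the timer with its starting position.

**What went wrong or stayed uncertain:**
- The spoon slipped out on the first lift and fell back where it had been. I gripped it again more firmly and it held.
- Lowering each pepper ended with a brief 31–35 N contact at the wrist, about 1 cm above the height I expected. I did not find the cause; the peppers afterwards read at normal resting height.
- The last top-camera search reported a "spoon" in the caddy (p 0.67). I take it for a false hit on the caddy's floor, since I saw both utensils lying in the drawer just before shutting it.
- The final overview picture could not be viewed because the picture limit was used up, so the end check rests on detections and measurements.

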